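# Hook the display arm into the slotted stand and lock it

## Task

Fit the loose steel display arm to the counter stand: put its two claws squarely into the upper pair of slots in the uprights, then press the arm down until it is fully home and the spring catch has snapped over its lip, and let go. The head of the stand is not clamped at an exact height, so feel for the slots and press gently, never pushing with more than about 25 N (2.5 kg), and do not shift the other things on the worktop.

Things in the scene. Friction and masses are not known exactly. Their poses are not given: they have to be found in the camera images.
- bracket: loose steel display arm, ~0.32 kg, standing on its flat underside. Origin: rear face of back plate, mid-width, underside. +x = out of the rear face, z up. Sizes mm: back plate 5 thick, 100 wide, 56 high. Web 12 thick (y), x -75 to -5, up to z=72: grip here from above. Rail 12x16 along the underside to x=-150, with a 36 high stop at its end
- grip (a point): middle of the gripping place on the arm's web, 12 mm wide along y, 17 mm below the web's top edge: x=-45, y=0, z=55 of the bracket. Axes as the bracket's
- claws (a point): midway between the arm's two claws, at the rear face, underside of the necks: x=0, z=45 of the bracket, same axes. Claws at y=+36 and -36, 6 thick (y): necks 7 high (z 45 to 52), reaching x=13; each ends in a hook, x 7 to 13, hanging down to z=25 (27 high in all). 15 mm below this point is the top of a lip, y -10 to 10, 5 thick, reaching x=7
- stand: grey stand, fixed. Origin: on the worktop, mid-width, in the plane of the uprights' front faces; +x points into the uprights, away from the side where the arm goes; z up. Foot 100x130x8 mm, x -20 to 80. Two uprights centred at y=+36 and -36, 28 wide, faces 5 thick, tops z=147. Each has an upper slot (for this job) and a lower one (z 42 to 72), 12 wide, 30 high
- slots (a point): midway between the sills (lower edges) of the two upper slots, on the front faces, z=110 mm at MID setting; slots reach 30 mm up. The head (slots, catch, tops) is clamped up to 8 mm higher or lower than this; the offset is not reported: feel for it. It does not shift in use. Claws enter only with claws 20 to 23 mm above the true sills
- home (a point): where the bracket's origin lies when fully home at MID setting (stand x=0, y=0, z=65 mm), axes as the stand's: necks on the sills, axes parallel. The head's unreported offset of up to 8 mm up or down adds to z. Play: the arm may sit up to 2 mm out (-x) and 3 mm to either side
- catch (a joint): spring catch between the uprights, m: 0 = forward (rest), grows to 0.010 as pushed back. 18 mm wide tongue, sloped on top. Pressed down, the lip meets it 14 to 17 mm above home, pushes it back 3.5 to 5.5 mm (spring 2 to 4 N; press about 3 to 10 N), passes it 1 mm above home, and it springs forward over the lip. The sills then stop the arm firmly
- coupler_a: bystander: grey hose coupler with a red ring, 29x83x28, lying (mm). Origin under its centre. Leave it alone
- bushing_a: bystander: pale grey plastic bushing, 50x50x46, standing (mm). Origin under its centre. Leave it alone
- bearing: bystander: ball bearing, 47 across, 14 high, lying flat (mm). Origin under its centre. Leave it alone
- seal_ring: bystander: black shaft seal ring, 58 across, 9 high (mm). Origin under its centre. Leave it alone
- box_white: bystander: small white and grey carton, 50x75x42 (mm). Origin under its centre. Leave it alone

How it is judged:
On the way, in this order (a step that is already met when the one before it is completed fails the run):
1. both claws are through the upper slots (back plate against the uprights) while the arm is still raised above its seat (x of bracket in the frame of stand between -0.004 and 0.004 m and y of bracket in the frame of stand between -0.006 and 0.006 m and z of bracket in the frame of stand between 0.075 and 0.102 m), for 0.1 s.
2. pressed down, the lip pushes the catch back by more than 2 mm (value of joint catch above 0.002 m).
At the end, for the whole second after the job is handed in: arm hanging in the upper slots, catch sprung over its lip: origin within 3 mm of the uprights' face plane and 5 mm of mid-width, 56.2 to 73.7 mm above the worktop (65 plus head offset), upright within 0.09 rad, square within 0.1, catch within 0.8 mm of rest; released, still (x of bracket in the frame of stand between -0.003 and 0.003 m and y of bracket in the frame of stand between -0.005 and 0.005 m and z of bracket in the frame of stand between 0.0562 and 0.0737 m and value of joint catch below 0.0008 m and angle between bracket's own z axis and vertical below 0.09 rad and angle between the x axis of bracket and the x axis of stand, either way round below 0.1 rad and linear speed of bracket below 0.01 m/s); the robot touches nothing.
It fails at once if the arm is forced: more than 45 N between it and the stand (contact force between bracket and stand above 45 N).
It fails at once if a bystander is shifted by more than 25 mm (distance of any of coupler_a, bushing_a, bearing, seal_ring, box_white from where it was at the start of the episode above 0.025 m).
It also fails if it takes over 72 s, if anything falls off the work surface, if the arm or the gripper's body presses on something with over 40 N, if the wrist force passes 120 N, or if a joint passes its speed limit or range.

## Robot

A 7-joint arm with a two-finger parallel gripper is mounted at the origin on a cart in front of the work surface, level with it; the furniture and walls round the work are solid. World frame = base frame: x ahead of the robot, y to its left, z up, the work surface at z = 0. Lengths are in m, angles in rad, forces in N, time in s.
With the tool pointing down it reaches from about 0.4 to 0.9 m from the base axis. Payload 5.5 kg.
Tool frame: the origin (TCP) lies on the centre line of the jaws, within the pads' length; the fingertips stand 19 mm ahead of it and the grasp point (between the pads) is the TCP; z points along the fingers, y is the direction in which the jaws open and shut (so a half turn about z gives the same grasp; the last joint's range is limited). The gripper opens to 85 mm and grips with 20 to 120 N. Pads are 22 mm wide; open, the fingers measure 114 mm over their backs; the gripper's body (76 mm by 85 mm) begins 54 mm behind the grasp point. The pads swing forward as they close: fully open they stand 13 mm farther back than shut.
Start: joints at [-0.957, 0.501, -0.427, 1.55, 0.221, 1.138, -0.21], TCP at [0.223, 0.61, 0.25] pointing down, gripper open.
Joint ranges: [-2.88, 2.88], [-0.31, 2.03], [-1.54, 1.56], [0.2, 2.42], [-1.41, 4.55], [0.19, 2.02], [-2.57, 2.57]. Speed limits (rad/s): [2.57, 2.57, 3.14, 3.14, 3.14, 3.14, 3.14].

## Interface

Orientations are given as a 3x3 rotation matrix whose columns are the frame's x, y, z axes.
In Python, from cell import robot gives the robot as it stands.
- The arm moves only by the tool step_arm, never from a script. Its argument "series" is a list of rows, each an object of numbers: "claw": the finger opening in mm, from 0 to 85.4; "tx", "ty", "tz": the shift along the tool's x, y, z in units of 40 mm (1.0 is 40 mm); "wx", "wy", "wz": the turn, a rotation vector about the tool's x, y, z in units of 6 degrees (1.0 is 6 degrees). A call has 1 to 12 rows; each row shifts and turns the commanded pose from where the row before left it, along the tool's axes as they then stand; what a row does not reach is not made up. A row lasts 1/12 s, in which the tool goes at most 41.7 mm and 7.16 degrees, less where a joint would pass 70% of its speed; a pose out of reach is approached as far as the arm can. A call is refused whole if a number of a shift passes 1 or a number of a turn 1, either way. A call with a gripper value outside its range is refused whole. The fingers move at their own pace and stop on an object; the grip force is fixed at half the most. Time passes only in rows, so rows that do not move let the fingers close. It gives the time, the measured TCP pose, the force and the opening at its end, in the units of the state.
- robot.get_obs(): the state, without advancing time (a new reading comes with each control period).
- robot.capture(name): name is "side" or "top" or "wrist"; returns the picture (384x512x3 uint8, red, green, blue); there is no depth.
- robot.get_calibration(name): a dict with "mtx" (3x3 intrinsics, pixels), "xyz" and "attitude" of the camera in the world. Camera axes: x right, y down, z forward; pixel columns grow to the right and rows downward; lengths in m; the calibration is good to about 2 mm. A picture is of the moment at which its call begins: read the wrist's pose just before it. get_calibration takes no time and is no camera call; for the wrist camera it gives the pose at the moment of the call.
- robot.job_done(): hands the job in, once; it reports no verdict.
The state is a dict: "time_s": time; "q": joint angles; "joint_vel": joint speeds; "effort": joint torques, N m; "ee_pos": TCP position; "eef_rot": TCP orientation; "wrist_force": force on the tool from outside, world axes, zero at the start; "ft_torque": the same for the moment, N m; "width": finger opening in m.
Only numpy, scipy, OpenCV 4.12 (cv2) and the standard library are available. Lean on these libraries where they do the work, as an engineer would, in place of code of your own. Each camera call takes 0.05 s, during which the arm holds its last target.

## Working session

There is one attempt and no reset: what is moved stays moved. The work goes in short steps, Python scripts to look and compute and a tool call to move; the robot and the scene stay as the last step left them, time stands still between calls to the robot, and variables do not carry over. Pictures are saved under pics/ and viewed, and the job is handed in when it is done.

Besides the shell and the picture viewer there is one more tool, called after ">>>" as name(argument=value, ...) on one line, values as JSON. step_arm: Moves the arm, as the interface text tells. Its arguments: {"type":"object","properties":{"series":{"type":"array","items":{"type":"object","properties":{"claw":{"type":"number"},"tx":{"type":"number"},"ty":{"type":"number"},"tz":{"type":"number"},"wx":{"type":"number"},"wy":{"type":"number"},"wz":{"type":"number"}}}}},"required":["series"]}

```bash
mkdir -p pics; ls; python3 - <<'E'
from cell import robot
import cv2,json
o=robot.get_obs()
print(o)
for n in ["side","top","wrist"]:
    c=robot.get_calibration(n); print(n,c)
    im=robot.capture(n); cv2.imwrite(f"pics/{n}0.png",im[:,:,::-1])
E
```

```text
pics
{'time_s': 0.0, 'q': array([-0.95681024,  0.50186658, -0.42679716,  1.55146557,  0.22080218,
        1.13828563, -0.21034131]), 'joint_vel': array([ 0.00015078, -0.00104799, -0.00034771, -0.00125443, -0.00071098,
       -0.00064366,  0.00040582]), 'effort': array([-9.59285899e-04, -5.69513440e+01, -5.81640020e+00, -2.80935681e+01,
        1.07626771e-02,  1.19054003e-02, -7.25364856e-06]), 'ee_pos': array([0.22317411, 0.60978088, 0.24924161]), 'eef_rot': array([[-9.39110681e-01,  3.43613992e-01, -7.43802715e-04],
       [ 3.43614789e-01,  9.39108919e-01, -1.82046448e-03],
       [ 7.29746949e-05, -1.96519925e-03, -9.99998066e-01]]), 'wrist_force': array([-0.8380806 ,  0.79408138,  0.26555945]), 'ft_torque': array([ 0.00941363,  0.05741013, -0.00614289]), 'width': 0.08564611491620074}
side {'mtx': array([[448.55695251,   0.        , 259.72583015],
       [  0.        , 448.55695251, 192.70111082],
       [  0.        ,   0.        ,   1.        ]]), 'xyz': array([0.28271054, 1.22274082, 0.58809254]), 'attitude': array([[-0.96265225, -0.13994884,  0.23176491],
       [-0.26995013,  0.43077136, -0.8611405 ],
       [ 0.02067793, -0.8915438 , -0.45246223]])}
top {'mtx': array([[379.57367646,   0.        , 255.2410914 ],
       [  0.        , 379.57367646, 189.08371512],
       [  0.        ,   0.        ,   1.        ]]), 'xyz': array([0.35891271, 0.26527161, 0.94330836]), 'attitude': array([[ 0.02513525, -0.977843  ,  0.20782513],
       [-0.99967597, -0.02542221,  0.00129041],
       [ 0.00402155, -0.20779023, -0.97816514]])}
wrist {'mtx': array([[267.73310235,   0.        , 254.75675924],
       [  0.        , 267.73310235, 188.13974945],
       [  0.        ,   0.        ,   1.        ]]), 'xyz': array([0.15481572, 0.63563274, 0.37348559]), 'attitude': array([[ 0.3432505 ,  0.8986105 ,  0.27327323],
       [ 0.93924318, -0.32804189, -0.10104835],
       [-0.00115805,  0.29135491, -0.95661433]])}
```

View pics/side0.png

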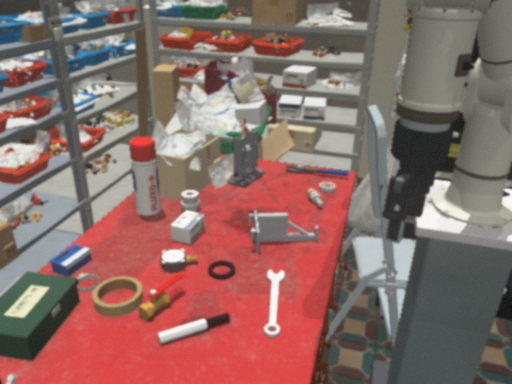

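View pics/top0.png

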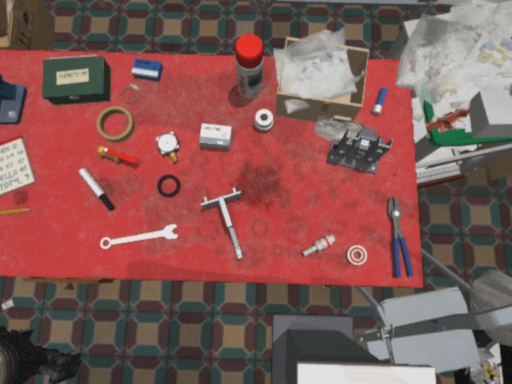

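View pics/wrist0.png

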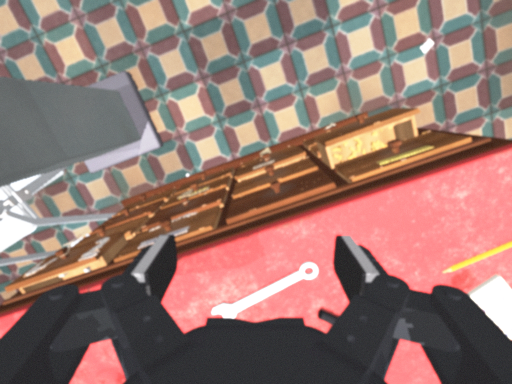

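```bash
python3 - <<'E'
import cv2
t=cv2.imread("pics/top0.png");s=cv2.imread("pics/side0.png")
cv2.imwrite("pics/tz1.png",cv2.resize(t[170:280,180:290],None,fx=5.4,fy=5.4,interpolation=cv2.INTER_CUBIC))
cv2.imwrite("pics/tz2.png",cv2.resize(t[110:190,310:410],None,fx=7,fy=7,interpolation=cv2.INTER_CUBIC))
cv2.imwrite("pics/sz1.png",cv2.resize(s[190:270,230:340],None,fx=7,fy=7,interpolation=cv2.INTER_CUBIC))
cv2.imwrite("pics/sz2.png",cv2.resize(s[115:200,205:285],None,fx=7,fy=7,interpolation=cv2.INTER_CUBIC))
E
```

```text
(no output)
```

View pics/tz1.png

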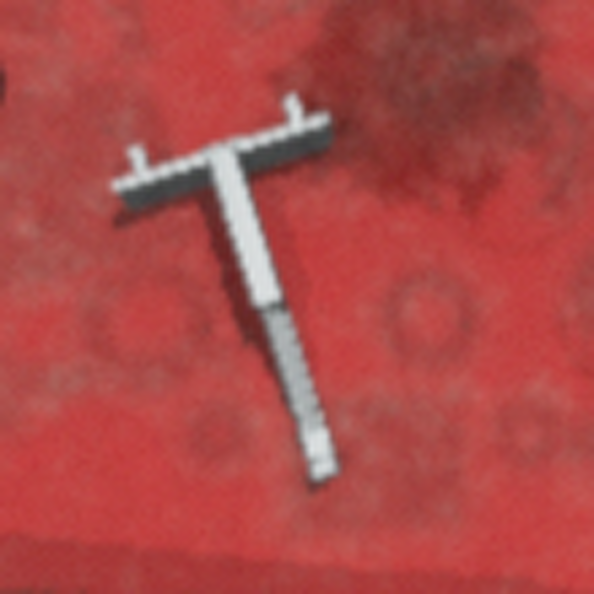

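View pics/tz2.png

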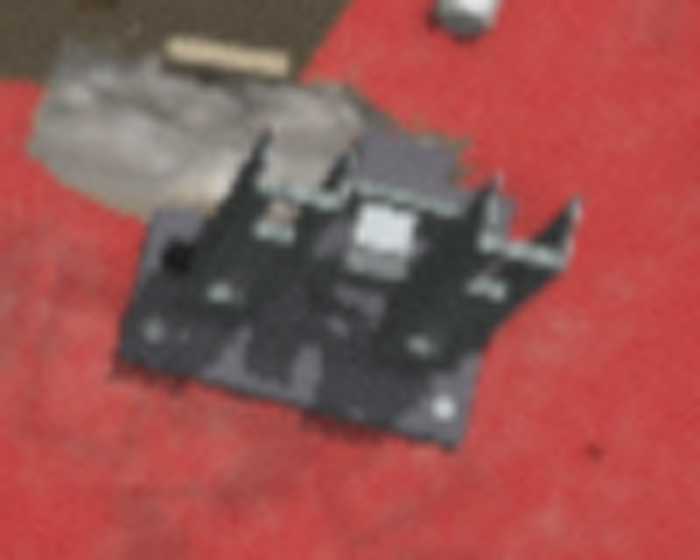

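View pics/sz1.png

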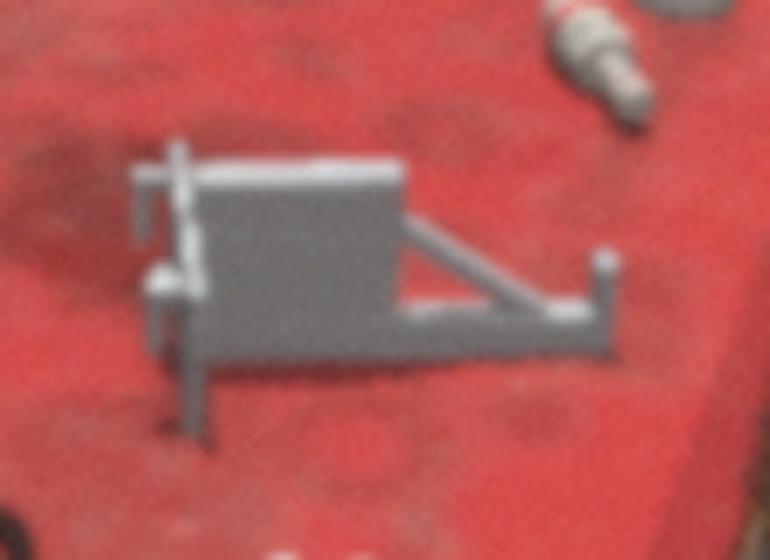

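View pics/sz2.png

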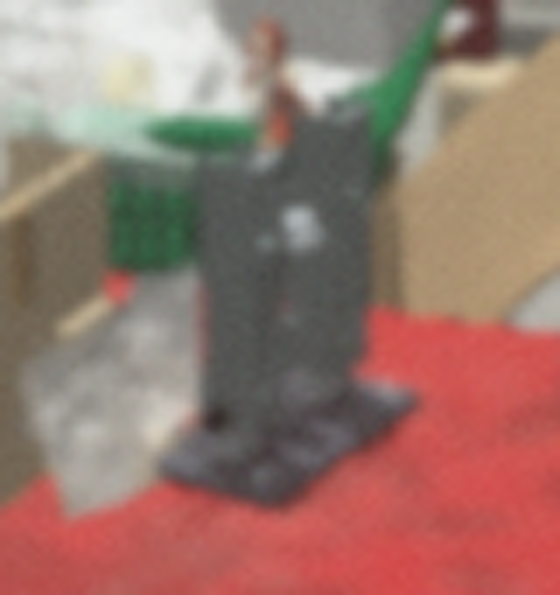

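```bash
cat > h.py <<'E'
import numpy as np
from scipy.optimize import least_squares
from cell import robot
def proj(cal,P):
    P=np.atleast_2d(P); c=(P-cal["xyz"])@cal["attitude"]
    uv=c@cal["mtx"].T; return uv[:,:2]/uv[:,2:]
def place(p,Q):
    c,s=np.cos(p[2]),np.sin(p[2]); R=np.array([[c,-s,0],[s,c,0],[0,0,1]])
    return np.atleast_2d(Q)@R.T+[p[0],p[1],0]
def fit(obs,p0):
    # obs: list of (cal, pts3d, uv)
    f=lambda p: np.concatenate([(proj(c,place(p,Q))-uv).ravel() for c,Q,uv in obs])
    r=least_squares(f,p0,loss="soft_l1"); return r.x,r.fun.reshape(-1,2)
E
python3 - <<'E'
from h import *
T=robot.get_calibration("top");S=robot.get_calibration("side")
tz=lambda a:np.array(a)/5.4+[180,170]
sz=lambda a:np.array(a)/7.+[230,190]
bt=np.array([[-75,6,72],[-75,-6,72],[-2.5,50,56],[-2.5,-50,56],[-150,0,36]])/1e3
bs=np.array([[-75,0,72],[-150,6,0],[-2.5,50,0],[-2.5,50,56],[-2.5,-50,56]])/1e3
p,r=fit([(T,bt,tz([[255,307],[284,301],[115,187],[330,120],[324,475]])),(S,bs,sz([[403,170],[612,355],[195,437],[197,290],[178,143]]))],[.35,.3,.3])
print("bracket",p,np.degrees(p[2]));print(r.round(1))
print("grip",place(p,[[-.045,0,.055]]))
tz=lambda a:np.array(a)/7.+[310,110]
sz=lambda a:np.array(a)/7.+[205,115]
ft=np.array([[-20,65,8],[-20,-65,8],[80,65,8]])/1e3
fs=np.array([[-20,65,0],[80,65,8],[-20,-65,8]])/1e3
p,r=fit([(T,ft,tz([[122,358],[462,440],[155,210]])),(S,fs,sz([[275,503],[165,460],[415,397]]))],[.45,0,-.2])
print("stand",p,np.degrees(p[2]));print(r.round(1))
for dz in (-8,0,8):
  print(dz,((proj(T,place(p,np.array([[0,50,147+dz],[0,22,147+dz],[0,-22,147+dz],[0,-50,147+dz]])/1e3))-[310,110])*7).round(0).tolist(),
   ((proj(S,place(p,np.array([[0,50,147+dz],[0,22,147+dz],[0,-22,147+dz],[0,-50,147+dz]])/1e3))-[205,115])*7).round(0).tolist())
E
```

```text
bracket [0.5259663  0.34835574 0.34104163] 19.540246175102173
[[-0.2  0.2]
 [-0.6 -0.3]
 [-0.6 -0.2]
 [-0.2 -0.6]
 [-0.   0.2]
 [ 0.4 -0.8]
 [ 0.3 -0.5]
 [-0.1 -0.5]
 [ 0.1 -0.2]
 [ 0.2 -0.9]]
grip [[0.48355799 0.33330464 0.055     ]]
stand [ 0.63929456  0.01974919 -0.18111776] -10.377283167625299
[[ -1.4   1.6]
 [  0.3  -0. ]
 [  0.2 -13.4]
 [  1.5   1.2]
 [-12.   -2. ]
 [  0.5  -1.8]]
-8 [[245.0, 206.0], [332.0, 223.0], [469.0, 250.0], [557.0, 267.0]] [[261.0, 182.0], [293.0, 161.0], [341.0, 130.0], [370.0, 111.0]]
0 [[251.0, 197.0], [339.0, 215.0], [477.0, 242.0], [566.0, 260.0]] [[261.0, 163.0], [293.0, 143.0], [341.0, 112.0], [370.0, 94.0]]
8 [[257.0, 188.0], [346.0, 206.0], [486.0, 234.0], [575.0, 251.0]] [[261.0, 145.0], [293.0, 124.0], [341.0, 94.0], [370.0, 76.0]]
```

>>> step_arm(series=[{"tx":-0.8,"ty":-0.58,"tz":-0.14},{"tx":-0.8,"ty":-0.58,"tz":-0.14},{"tx":-0.8,"ty":-0.58,"tz":-0.14},{"tx":-0.8,"ty":-0.58,"tz":-0.14},{"tx":-0.8,"ty":-0.58,"tz":-0.14},{"tx":-0.8,"ty":-0.58,"tz":-0.14},{"tx":-0.8,"ty":-0.58,"tz":-0.14},{"tx":-0.8,"ty":-0.58,"tz":-0.14},{"tx":-0.8,"ty":-0.58,"tz":-0.14},{"tx":-0.8,"ty":-0.58,"tz":-0.14},{"tx":-0.8,"ty":-0.58,"tz":-0.14},{"tx":-0.8,"ty":-0.58,"tz":-0.14}])

```text
validation failed for argument at $.se...
```

>>> step_arm(series=[{"tx":-0.8,"ty":-0.58,"tz":-0.14},{"tx":-0.8,"ty":-0.58,"tz":-0.14},{"tx":-0.8,"ty":-0.58,"tz":-0.14},{"tx":-0.8,"ty":-0.58,"tz":-0.14},{"tx":-0.8,"ty":-0.58,"tz":-0.14},{"tx":-0.8,"ty":-0.58,"tz":-0.14},{"wz":-0.83},{"wz":-0.83},{},{},{}])

```text
validation failed for argument at $.se...
```

```bash
python3 - <<'E'
from h import *
import cv2,pickle
o=robot.get_obs();print(o["time_s"],o["ee_pos"],o["eef_rot"].round(3).tolist(),o["wrist_force"])
c=robot.get_calibration("wrist");pickle.dump(c,open("w1.pkl","wb"))
im=robot.capture("wrist");cv2.imwrite("pics/w1.png",cv2.resize(im[:,:,::-1],None,fx=1.5,fy=1.5,interpolation=cv2.INTER_CUBIC));cv2.imwrite("pics/w1r.png",im[:,:,::-1])
E
```

```text
0.15 [0.22323938 0.60992086 0.24946552] [[-0.939, 0.344, -0.001], [0.344, 0.939, -0.001], [0.0, -0.002, -1.0]] [ 1.45088993 -0.08383422 -0.31240443]
```

View pics/w1.png

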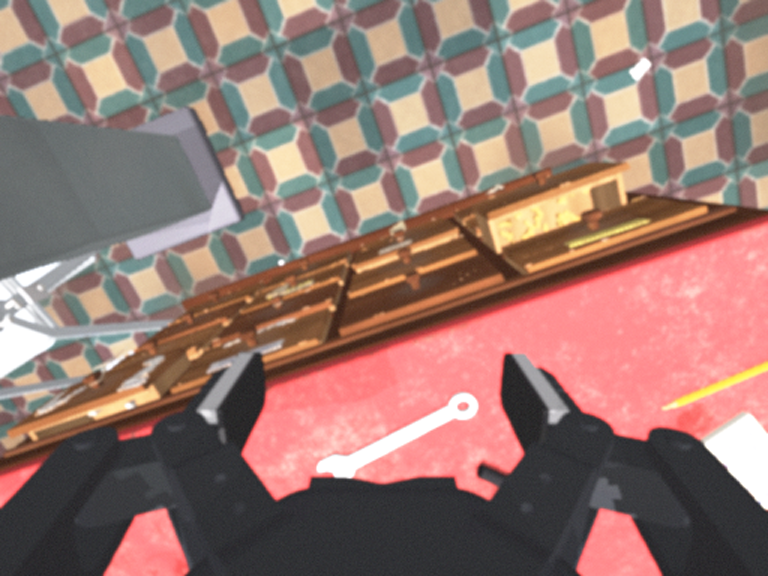

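>>> step_arm(series=[{"claw":85,"tx":-0.8,"ty":-0.58,"tz":-0.14,"wx":0,"wy":0,"wz":0}])

```text
time_s: 0.28
ee_pos: [0.2378, 0.5822, 0.2545]
eef_rot: [[-0.943, 0.334, -0.006], [0.334, 0.943, 0.003], [0.007, 0.001, -1.0]]
wrist_force: [-1.2, -0.2, 0.3]
width: 0.0849
```

>>> step_arm(series=[{"claw":85,"tx":-0.8,"ty":-0.58,"tz":-0.14,"wx":0,"wy":0,"wz":0},{"claw":85,"tx":-0.8,"ty":-0.58,"tz":-0.14,"wx":0,"wy":0,"wz":0},{"claw":85,"tx":-0.8,"ty":-0.58,"tz":-0.14,"wx":0,"wy":0,"wz":0},{"claw":85,"tx":-0.8,"ty":-0.58,"tz":-0.14,"wx":0,"wy":0,"wz":0},{"claw":85,"tx":-0.8,"ty":-0.58,"tz":-0.14,"wx":0,"wy":0,"wz":0},{"claw":85,"tx":-0.8,"ty":-0.58,"tz":-0.14,"wx":0,"wy":0,"wz":0},{"claw":85,"tx":-0.8,"ty":-0.58,"tz":-0.14,"wx":0,"wy":0,"wz":0},{"claw":85,"tx":-0.8,"ty":-0.58,"tz":-0.14,"wx":0,"wy":0,"wz":0},{"claw":85,"tx":-0.8,"ty":-0.58,"tz":-0.14,"wx":0,"wy":0,"wz":0},{"claw":85,"tx":-0.8,"ty":-0.58,"tz":-0.14,"wx":0,"wy":0,"wz":0},{"claw":85,"tx":-0.8,"ty":-0.58,"tz":-0.14,"wx":0,"wy":0,"wz":0}])

```text
time_s: 1.2
ee_pos: [0.4889, 0.2152, 0.3179]
eef_rot: [[-0.939, 0.343, 0.0], [0.343, 0.939, 0.0], [-0.0, 0.0, -1.0]]
wrist_force: [1.5, 0.8, 0.3]
width: 0.0851
```

>>> step_arm(series=[{"claw":85,"tx":-0.8,"ty":-0.58,"tz":-0.14,"wx":0,"wy":0,"wz":0},{"claw":85,"tx":-0.8,"ty":-0.58,"tz":-0.14,"wx":0,"wy":0,"wz":0},{"claw":85,"tx":-0.8,"ty":-0.58,"tz":-0.14,"wx":0,"wy":0,"wz":0},{"claw":85,"tx":-0.8,"ty":-0.58,"tz":-0.14,"wx":0,"wy":0,"wz":0},{"claw":85,"tx":-0.8,"ty":-0.58,"tz":-0.14,"wx":0,"wy":0,"wz":0},{"claw":85,"tx":-0.8,"ty":-0.58,"tz":-0.14,"wx":0,"wy":0,"wz":0},{"claw":85,"tx":0,"ty":0,"tz":0,"wx":0,"wy":0,"wz":-0.85},{"claw":85,"tx":0,"ty":0,"tz":0,"wx":0,"wy":0,"wz":-0.85},{"claw":85,"tx":0,"ty":0,"tz":0,"wx":0,"wy":0,"wz":0},{"claw":85,"tx":0,"ty":0,"tz":0,"wx":0,"wy":0,"wz":0},{"claw":85,"tx":0,"ty":0,"tz":0,"wx":0,"wy":0,"wz":0}])

```text
time_s: 2.12
ee_pos: [0.6205, 0.0209, 0.351]
eef_rot: [[-0.985, 0.173, -0.0], [0.173, 0.985, 0.0], [0.0, 0.0, -1.0]]
wrist_force: [0.7, 0.1, -0.4]
width: 0.0851
```

```bash
python3 - <<'E'
from h import *
import cv2,pickle
o=robot.get_obs();print(o["time_s"],o["ee_pos"],o["eef_rot"].round(3).tolist(),o["wrist_force"])
c=robot.get_calibration("wrist");pickle.dump(c,open("w1.pkl","wb"))
im=robot.capture("wrist");cv2.imwrite("pics/w2.png",cv2.resize(im[:,:,::-1],None,fx=1.5,fy=1.5,interpolation=cv2.INTER_CUBIC));cv2.imwrite("pics/w2r.png",im[:,:,::-1])
E
```

```text
2.1167 [0.62049031 0.02093016 0.35096201] [[-0.985, 0.173, -0.0], [0.173, 0.985, 0.0], [0.0, 0.0, -1.0]] [ 0.65411098  0.13555032 -0.37772111]
```

View pics/w2.png

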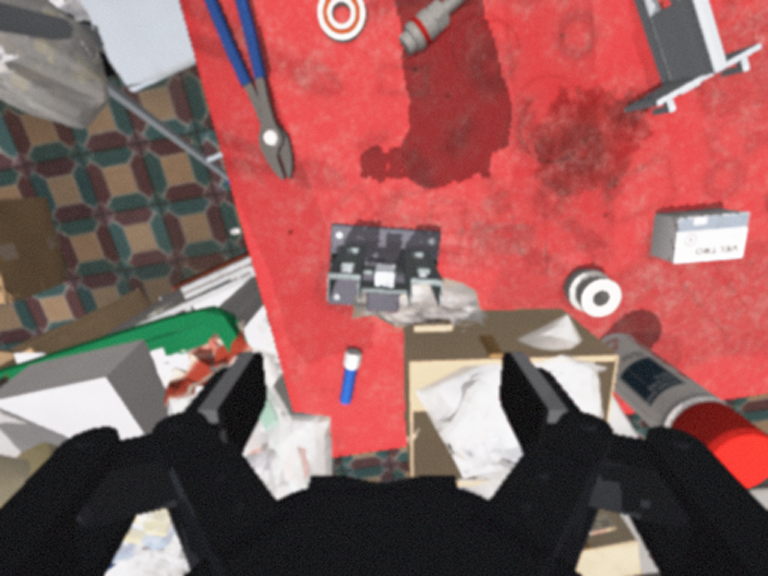

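```bash
python3 - <<'E'
import cv2
t=cv2.imread("pics/w2r.png")
cv2.imwrite("pics/w2z.png",cv2.resize(t[140:220,205:305],None,fx=7,fy=7,interpolation=cv2.INTER_CUBIC))
E
```

```text
(no output)
```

View pics/w2z.png

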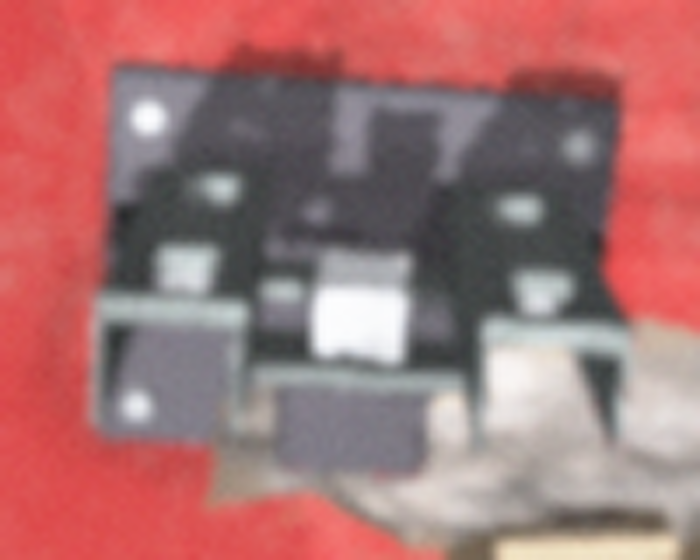

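```bash
python3 - <<'E'
from h import *
import pickle
T=robot.get_calibration("top");S=robot.get_calibration("side");W=pickle.load(open("w1.pkl","rb"))
wz=lambda a:np.array(a)/7.+[205,140]-.43
tz=lambda a:np.array(a)/7.+[310,110]-.43
sz=lambda a:np.array(a)/7.+[205,115]-.43
foot=np.array([[-20,-65,8],[-20,65,8],[80,-65,8]])/1e3
fw=wz([[110,68],[620,92],[95,440]])
top=np.array([[0,-50,147],[0,-22,147],[0,22,147],[0,50,147]])/1e3
tw=wz([[96,294],[250,300],[483,320],[632,328]])
tt=tz([[570,264],[478,243],[337,208],[258,187]])
ft=np.array([[-20,65,8],[-20,-65,8]])/1e3;fft=tz([[122,358],[462,440]])
fs=np.array([[-20,65,0],[-20,-65,8]])/1e3;ffs=sz([[275,503],[415,397]])
def f(p,full=True):
    h=np.array([0,0,p[3]])
    r=[proj(W,place(p,foot))-fw,proj(W,place(p,top+h))-tw]
    if full: r+=[proj(T,place(p,ft))-fft,proj(T,place(p,top+h))-tt,proj(S,place(p,fs))-ffs]
    return np.concatenate(r).ravel()
for full in (True,False):
    r=least_squares(f,[.64,.02,-.1,0],args=(full,),loss="soft_l1",x_scale=[.1,.1,.1,.01])
    print(r.x,np.degrees(r.x[2]));print(f(r.x,full).reshape(-1,2).round(1).tolist())
E
```

```text
[ 0.64222734  0.01992357 -0.23291369 -0.00187289] -13.344971579320326
[[-0.8, -0.2], [0.5, 0.7], [0.2, 0.4], [-0.8, 0.0], [-1.0, 0.4], [0.0, -0.5], [0.5, -0.4], [-1.2, -0.4], [0.0, 0.4], [-0.8, -0.1], [-0.1, -0.2], [0.5, -0.1], [-0.6, -0.2], [-0.2, 1.4], [0.8, -1.2]]
[ 0.64266294  0.02021775 -0.23884571 -0.00326884] -13.684850867448114
[[-0.5, -0.2], [0.7, 1.1], [0.2, 0.4], [-0.4, -0.2], [-0.6, 0.3], [0.2, -0.4], [0.5, -0.2]]
```

>>> step_arm(series=[{"claw":85,"tx":0,"ty":0,"tz":0,"wx":0,"wy":0,"wz":-0.985},{"claw":85,"tx":0,"ty":0,"tz":0,"wx":0,"wy":0,"wz":-0.985},{"claw":85,"tx":0,"ty":0,"tz":0,"wx":0,"wy":0,"wz":-0.985},{"claw":85,"tx":0,"ty":0,"tz":0,"wx":0,"wy":0,"wz":-0.985},{"claw":85,"tx":0,"ty":0,"tz":0,"wx":0,"wy":0,"wz":-0.985}])

```text
time_s: 2.58
ee_pos: [0.6206, 0.021, 0.3512]
eef_rot: [[-0.94, -0.341, 0.0], [-0.341, 0.94, -0.0], [-0.0, -0.0, -1.0]]
wrist_force: [-0.2, 0.1, -0.2]
width: 0.0851
```

>>> step_arm(series=[{"claw":85,"tx":0.063,"ty":0.85,"tz":0.378,"wx":0,"wy":0,"wz":0},{"claw":85,"tx":0.063,"ty":0.85,"tz":0.378,"wx":0,"wy":0,"wz":0},{"claw":85,"tx":0.063,"ty":0.85,"tz":0.378,"wx":0,"wy":0,"wz":0},{"claw":85,"tx":0.063,"ty":0.85,"tz":0.378,"wx":0,"wy":0,"wz":0},{"claw":85,"tx":0.063,"ty":0.85,"tz":0.378,"wx":0,"wy":0,"wz":0},{"claw":85,"tx":0.063,"ty":0.85,"tz":0.378,"wx":0,"wy":0,"wz":0},{"claw":85,"tx":0.063,"ty":0.85,"tz":0.378,"wx":0,"wy":0,"wz":0},{"claw":85,"tx":0.063,"ty":0.85,"tz":0.378,"wx":0,"wy":0,"wz":0},{"claw":85,"tx":0.063,"ty":0.85,"tz":0.378,"wx":0,"wy":0,"wz":0},{"claw":85,"tx":0.063,"ty":0.85,"tz":0.378,"wx":0,"wy":0,"wz":0},{"claw":85,"tx":0,"ty":0,"tz":0,"wx":0,"wy":0,"wz":0},{"claw":85,"tx":0,"ty":0,"tz":0,"wx":0,"wy":0,"wz":0}])

```text
time_s: 3.58
ee_pos: [0.4798, 0.335, 0.199]
eef_rot: [[-0.94, -0.342, -0.002], [-0.342, 0.94, -0.0], [0.002, 0.001, -1.0]]
wrist_force: [0.2, -1.3, -0.2]
width: 0.0848
```

```bash
python3 - <<'E'
from h import *
import cv2,pickle
o=robot.get_obs();print(o["time_s"],o["ee_pos"],o["eef_rot"].round(3).tolist(),o["wrist_force"])
c=robot.get_calibration("wrist");pickle.dump(c,open("w3.pkl","wb"))
im=robot.capture("wrist");cv2.imwrite("pics/w3.png",cv2.resize(im[:,:,::-1],None,fx=1.5,fy=1.5,interpolation=cv2.INTER_CUBIC));cv2.imwrite("pics/w3r.png",im[:,:,::-1])
E
```

```text
3.5833 [0.47977701 0.3349682  0.1989798 ] [[-0.94, -0.342, -0.002], [-0.342, 0.94, -0.0], [0.002, 0.001, -1.0]] [ 0.19139397 -1.32725686 -0.16448658]
```

View pics/w3.png

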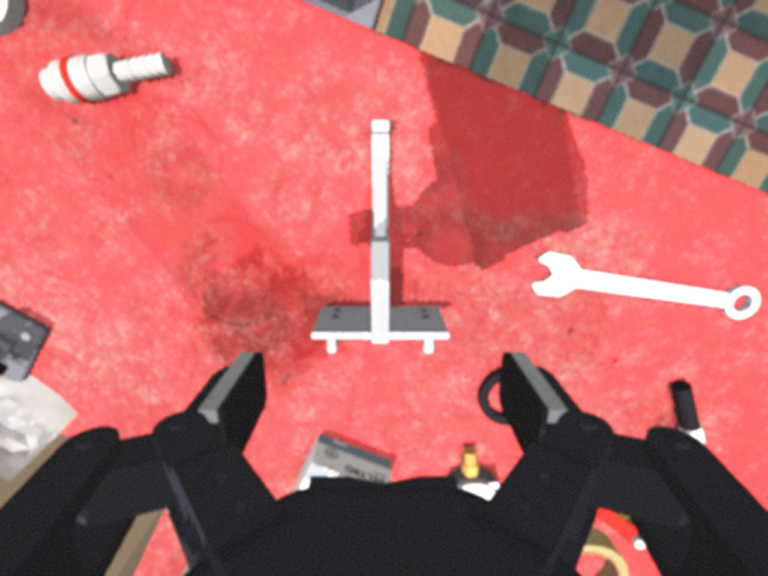

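```bash
python3 - <<'E'
from h import *
import pickle
W=pickle.load(open("w3.pkl","rb"))
Q=np.array([[0,-50,56],[0,50,56],[-75,0,72],[-150,0,36]])/1e3
uv=np.array([[312,339],[449,339],[380.5,239],[381,121]])/1.5-.17
p,r=fit([(W,Q,uv)],[.526,.348,.34]);print(p,np.degrees(p[2]));print(r.round(1));print(place(p,[-.045,0,.055]))
o=robot.get_obs();R=o["eef_rot"];d=place(p,[-.045,0,.055])[0]-o["ee_pos"];print(o["ee_pos"],d@R/.04)
print("tool y yaw",np.degrees(np.arctan2(R[1,1],R[0,1]))-90)
E
```

```text
[0.52814284 0.35099553 0.34642987] 19.848969734582788
[[-0.2 -0.2]
 [ 0.2  0. ]
 [ 0.1  1.5]
 [-0.1 -0.9]]
[[0.48581625 0.33571615 0.055     ]]
[0.48171239 0.33299546 0.19964959] [-0.12199652  0.0305301   3.61614813]
tool y yaw 19.77571166102605
```

>>> step_arm(series=[{"claw":85,"tx":-0.12,"ty":0.03,"tz":0.5,"wx":0,"wy":0,"wz":0},{"claw":85,"tx":0,"ty":0,"tz":0.7,"wx":0,"wy":0,"wz":0},{"claw":85,"tx":0,"ty":0,"tz":0.7,"wx":0,"wy":0,"wz":0},{"claw":85,"tx":0,"ty":0,"tz":0.7,"wx":0,"wy":0,"wz":0},{"claw":85,"tx":0,"ty":0,"tz":0.5,"wx":0,"wy":0,"wz":0},{"claw":85,"tx":0,"ty":0,"tz":0.35,"wx":0,"wy":0,"wz":0},{"claw":85,"tx":0,"ty":0,"tz":0.17,"wx":0,"wy":0,"wz":0},{"claw":85,"tx":0,"ty":0,"tz":0,"wx":0,"wy":0,"wz":0},{"claw":85,"tx":0,"ty":0,"tz":0,"wx":0,"wy":0,"wz":0}])

```text
time_s: 4.38
ee_pos: [0.4877, 0.3347, 0.0559]
eef_rot: [[-0.942, -0.335, 0.001], [-0.335, 0.942, 0.0], [-0.001, 0.0, -1.0]]
wrist_force: [0.6, -0.2, 0.5]
width: 0.0847
```

>>> step_arm(series=[{"claw":0,"tx":0,"ty":0,"tz":0,"wx":0,"wy":0,"wz":0},{"claw":0,"tx":0,"ty":0,"tz":0,"wx":0,"wy":0,"wz":0},{"claw":0,"tx":0,"ty":0,"tz":0,"wx":0,"wy":0,"wz":0},{"claw":0,"tx":0,"ty":0,"tz":0,"wx":0,"wy":0,"wz":0},{"claw":0,"tx":0,"ty":0,"tz":0,"wx":0,"wy":0,"wz":0},{"claw":0,"tx":0,"ty":0,"tz":0,"wx":0,"wy":0,"wz":0},{"claw":0,"tx":0,"ty":0,"tz":0,"wx":0,"wy":0,"wz":0},{"claw":0,"tx":0,"ty":0,"tz":0,"wx":0,"wy":0,"wz":0},{"claw":0,"tx":0,"ty":0,"tz":0,"wx":0,"wy":0,"wz":0},{"claw":0,"tx":0,"ty":0,"tz":0,"wx":0,"wy":0,"wz":0},{"claw":0,"tx":0,"ty":0,"tz":0,"wx":0,"wy":0,"wz":0},{"claw":0,"tx":0,"ty":0,"tz":0,"wx":0,"wy":0,"wz":0}])

```text
time_s: 5.38
ee_pos: [0.487, 0.3351, 0.0555]
eef_rot: [[-0.942, -0.337, 0.0], [-0.337, 0.942, 0.0], [-0.001, 0.0, -1.0]]
wrist_force: [-0.2, -0.6, 5.8]
width: 0.0115
```

```bash
python3 - <<'E'
from h import *
import cv2,pickle
o=robot.get_obs();print(o)
c=robot.get_calibration("wrist");pickle.dump(c,open("w4.pkl","wb"))
im=robot.capture("wrist");cv2.imwrite("pics/w4.png",cv2.resize(im[:,:,::-1],None,fx=1.5,fy=1.5,interpolation=cv2.INTER_CUBIC));cv2.imwrite("pics/w4r.png",im[:,:,::-1])
E
```

```text
{'time_s': 5.3833, 'q': array([-0.42556666,  0.63489577, -0.29087043,  1.83135892,  0.26314995,
        0.71241465,  1.05089442]), 'joint_vel': array([-0.00075398,  0.00149197, -0.0002693 , -0.00060934, -0.00076795,
        0.00186301, -0.0014768 ]), 'effort': array([ 2.31311177e-01, -5.43760335e+01, -3.97376955e+00, -1.90373790e+01,
        1.29394429e-01, -2.66327625e-01,  8.77133512e-03]), 'ee_pos': array([0.48695069, 0.33509029, 0.05545622]), 'eef_rot': array([[-9.41681437e-01, -3.36505440e-01,  4.00206635e-04],
       [-3.36505296e-01,  9.41681494e-01,  3.86578673e-04],
       [-5.06953008e-04,  2.29362309e-04, -9.99999845e-01]]), 'wrist_force': array([-0.22159615, -0.58244232,  5.81379204]), 'ft_torque': array([-0.05998832,  0.19353989, -0.00526288]), 'width': 0.011549389228844594}
```

View pics/w4.png

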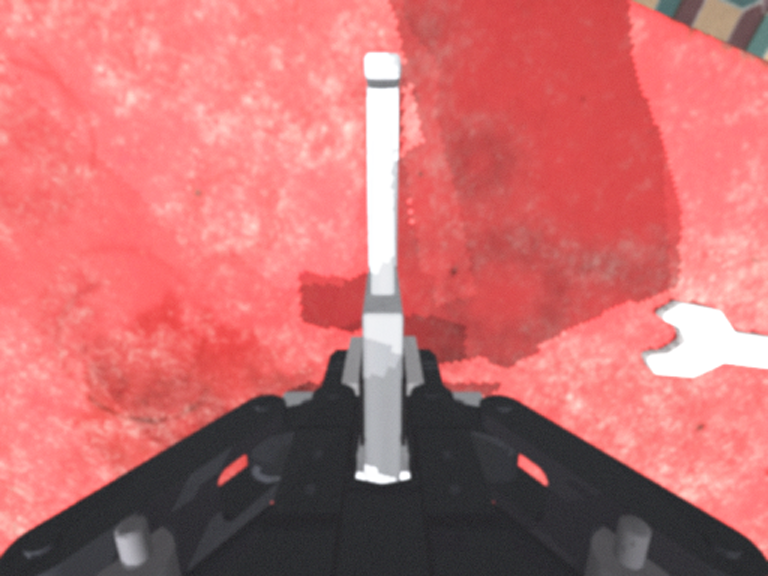

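```bash
python3 - <<'E'
from h import *
import pickle
W=pickle.load(open("w4.pkl","rb"));o=robot.get_obs();e=o["ee_pos"]
yaw=np.arctan2(-o["eef_rot"][0,1],o["eef_rot"][1,1]);print(np.degrees(yaw))
for off in (-.05,-.045,-.04):
    g=place([0,0,yaw],[off,0,0])[0]
    p=[e[0]-g[0],e[1]-g[1],yaw]
    print(off,((proj(W,place(p,np.array([[-75,0,72],[-150,0,36],[-150,-6,36],[-150,6,36],[-150,0,16]])/1e3))+.17)*1.5).round(0).tolist())
E
```

```text
19.65811701872018
-0.05 [[383.0, 333.0], [383.0, 72.0], [365.0, 72.0], [402.0, 72.0], [383.0, 84.0]]
-0.045 [[383.0, 317.0], [383.0, 55.0], [365.0, 55.0], [402.0, 55.0], [383.0, 69.0]]
-0.04 [[383.0, 300.0], [383.0, 37.0], [364.0, 37.0], [402.0, 37.0], [383.0, 53.0]]
```

>>> step_arm(series=[{"claw":0,"tx":0,"ty":0,"tz":-0.2,"wx":0,"wy":0,"wz":0},{"claw":0,"tx":0,"ty":0,"tz":-0.4,"wx":0,"wy":0,"wz":0},{"claw":0,"tx":0,"ty":0,"tz":-0.8,"wx":0,"wy":0,"wz":0},{"claw":0,"tx":0,"ty":0,"tz":-0.8,"wx":0,"wy":0,"wz":0},{"claw":0,"tx":0,"ty":0,"tz":-0.8,"wx":0,"wy":0,"wz":0},{"claw":0,"tx":0,"ty":0,"tz":-0.8,"wx":0,"wy":0,"wz":0},{"claw":0,"tx":0,"ty":0,"tz":-0.8,"wx":0,"wy":0,"wz":0},{"claw":0,"tx":0,"ty":0,"tz":-0.6,"wx":0,"wy":0,"wz":0},{"claw":0,"tx":0,"ty":0,"tz":-0.3,"wx":0,"wy":0,"wz":0},{"claw":0,"tx":0,"ty":0,"tz":0,"wx":0,"wy":0,"wz":0},{"claw":0,"tx":0,"ty":0,"tz":0,"wx":0,"wy":0,"wz":0}])

```text
time_s: 6.35
ee_pos: [0.4864, 0.3342, 0.2741]
eef_rot: [[-0.942, -0.336, -0.001], [-0.336, 0.942, -0.001], [0.001, -0.0, -1.0]]
wrist_force: [-0.7, -1.1, -4.3]
width: 0.0116
```

>>> step_arm(series=[{"claw":0,"tx":0,"ty":0,"tz":0,"wx":0,"wy":0,"wz":0.5},{"claw":0,"tx":0,"ty":0,"tz":0,"wx":0,"wy":0,"wz":0.8},{"claw":0,"tx":0,"ty":0,"tz":0,"wx":0,"wy":0,"wz":0.8},{"claw":0,"tx":0,"ty":0,"tz":0,"wx":0,"wy":0,"wz":0.8},{"claw":0,"tx":0,"ty":0,"tz":0,"wx":0,"wy":0,"wz":0.8},{"claw":0,"tx":0,"ty":0,"tz":0,"wx":0,"wy":0,"wz":0.8},{"claw":0,"tx":0,"ty":0,"tz":0,"wx":0,"wy":0,"wz":0.6},{"claw":0,"tx":0,"ty":0,"tz":0,"wx":0,"wy":0,"wz":0.41},{"claw":0,"tx":0,"ty":0,"tz":0,"wx":0,"wy":0,"wz":0},{"claw":0,"tx":0,"ty":0,"tz":0,"wx":0,"wy":0,"wz":0}])

```text
time_s: 7.18
ee_pos: [0.4857, 0.3339, 0.2725]
eef_rot: [[-0.973, 0.23, -0.004], [0.23, 0.973, -0.003], [0.003, -0.003, -1.0]]
wrist_force: [-0.3, 0.1, -4.0]
width: 0.0112
```

```bash
cat > st.py <<'E'
from h import *
ST=np.array([0.6424,0.0200,np.radians(-13.45)])
import os,json
if os.path.exists("st.json"): ST=np.array(json.load(open("st.json")))
OFF=np.array([-.044,0,.0555])
def state(pr=True):
    o=robot.get_obs();R=o["eef_rot"];e=o["ee_pos"]
    B=np.column_stack([-R[:,0],R[:,1],-R[:,2]])  # bracket axes
    b=e-B@OFF
    c,s=np.cos(ST[2]),np.sin(ST[2]);S=np.array([[c,-s,0],[s,c,0],[0,0,1]])
    bs=S.T@(b-[ST[0],ST[1],0]); BS=S.T@B
    if pr:
        print("t",o["time_s"],"bracket in stand mm",(bs*1e3).round(1),"rotvec deg",np.degrees([BS[2,1],-BS[2,0],BS[1,0]]).round(2))
        print("F stand",(S.T@o["wrist_force"]).round(1),"T stand",(S.T@o["ft_torque"]).round(2),"w",round(o["width"]*1e3,1))
    return o,bs,BS
def goto(x,y,z):
    o,bs,BS=state()
    d=BS.T@(np.array([x,y,z])/1e3-bs)   # bracket axes
    t=np.array([-d[0],d[1],-d[2]])/.04
    print("units tx ty tz",t.round(3))
E
python3 - <<'E'
from st import *
goto(-50,0,180)
E
```

```text
t 7.1833 bracket in stand mm [-181.6  268.8  216.9] rotvec deg [-0.19  0.17  0.13]
F stand [-0.3  0.1 -4. ] T stand [-0.02 -0.01  0.02] w 11.2
units tx ty tz [-3.277 -6.724  0.934]
```

>>> step_arm(series=[{"claw":0,"tx":-0.2,"ty":-0.42,"tz":0,"wx":0,"wy":0,"wz":0},{"claw":0,"tx":-0.41,"ty":-0.84,"tz":0.1,"wx":0,"wy":0,"wz":0},{"claw":0,"tx":-0.41,"ty":-0.84,"tz":0.1,"wx":0,"wy":0,"wz":0},{"claw":0,"tx":-0.41,"ty":-0.84,"tz":0.1,"wx":0,"wy":0,"wz":0},{"claw":0,"tx":-0.41,"ty":-0.84,"tz":0.1,"wx":0,"wy":0,"wz":0},{"claw":0,"tx":-0.41,"ty":-0.84,"tz":0.1,"wx":0,"wy":0,"wz":0},{"claw":0,"tx":-0.41,"ty":-0.84,"tz":0.1,"wx":0,"wy":0,"wz":0},{"claw":0,"tx":-0.41,"ty":-0.84,"tz":0.1,"wx":0,"wy":0,"wz":0},{"claw":0,"tx":-0.2,"ty":-0.42,"tz":0,"wx":0,"wy":0,"wz":0},{"claw":0,"tx":0,"ty":0,"tz":0,"wx":0,"wy":0,"wz":0},{"claw":0,"tx":0,"ty":0,"tz":0,"wx":0,"wy":0,"wz":0}])

```text
time_s: 8.1
ee_pos: [0.5512, 0.041, 0.2459]
eef_rot: [[-0.972, 0.234, -0.002], [0.234, 0.972, -0.0], [0.002, -0.001, -1.0]]
wrist_force: [-0.1, 0.8, -2.7]
width: 0.0111
```

```bash
python3 - <<'E'
from st import *
import cv2,pickle
goto(-30,0,135)
a=robot.capture("top")[:,:,::-1];b=robot.capture("side")[:,:,::-1]
cv2.imwrite("pics/t5r.png",a);cv2.imwrite("pics/s5r.png",b)
A=cv2.resize(a[110:210,300:400],None,fx=4,fy=4,interpolation=cv2.INTER_CUBIC)
B=cv2.resize(b[90:190,210:310],None,fx=4,fy=4,interpolation=cv2.INTER_CUBIC)
cv2.imwrite("pics/c5.png",np.hstack([A,B]))
E
```

```text
t 8.1 bracket in stand mm [-49.7  -0.9 190.3] rotvec deg [-0.05  0.11 -0.11]
F stand [-0.3  0.8 -2.7] T stand [ 0.07  0.1  -0.04] w 11.1
units tx ty tz [-0.494  0.025  1.382]
```

View pics/c5.png

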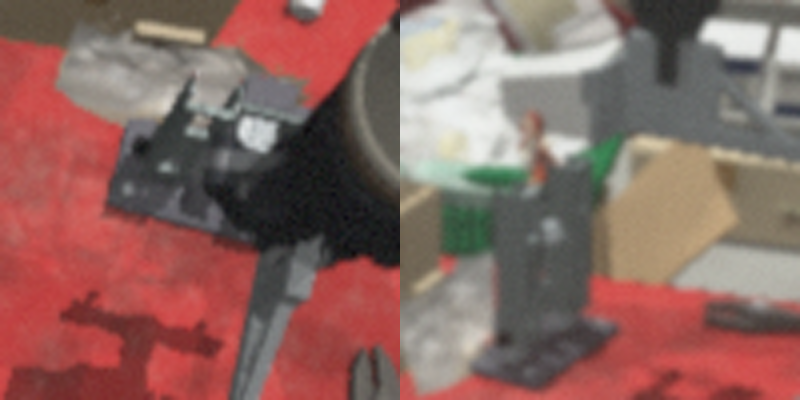

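>>> step_arm(series=[{"claw":0,"tx":-0.1,"ty":0.025,"tz":0.4,"wx":0,"wy":0,"wz":0},{"claw":0,"tx":-0.2,"ty":0,"tz":0.5,"wx":0,"wy":0,"wz":0},{"claw":0,"tx":-0.19,"ty":0,"tz":0.38,"wx":0,"wy":0,"wz":0},{"claw":0,"tx":0,"ty":0,"tz":0.1,"wx":0,"wy":0,"wz":0.02},{"claw":0,"tx":0,"ty":0,"tz":0,"wx":0,"wy":0,"wz":0},{"claw":0,"tx":0,"ty":0,"tz":0,"wx":0,"wy":0,"wz":0},{"claw":0,"tx":0,"ty":0,"tz":0,"wx":0,"wy":0,"wz":0}])

```text
time_s: 8.78
ee_pos: [0.5713, 0.0404, 0.193]
eef_rot: [[-0.973, 0.233, 0.001], [0.233, 0.973, 0.001], [-0.001, 0.001, -1.0]]
wrist_force: [-0.4, -0.1, -3.3]
width: 0.0109
```

>>> step_arm(series=[{"claw":0,"tx":-0.15,"ty":0,"tz":0,"wx":0,"wy":0,"wz":0},{"claw":0,"tx":-0.15,"ty":0,"tz":0,"wx":0,"wy":0,"wz":0},{"claw":0,"tx":-0.15,"ty":0,"tz":0,"wx":0,"wy":0,"wz":0},{"claw":0,"tx":-0.1,"ty":0,"tz":0,"wx":0,"wy":0,"wz":0},{"claw":0,"tx":0,"ty":0,"tz":0,"wx":0,"wy":0,"wz":0},{"claw":0,"tx":0,"ty":0,"tz":0,"wx":0,"wy":0,"wz":0}])

```text
time_s: 9.28
ee_pos: [0.5926, 0.034, 0.1918]
eef_rot: [[-0.972, 0.234, -0.0], [0.234, 0.972, 0.0], [0.0, 0.0, -1.0]]
wrist_force: [-0.6, -0.0, -4.7]
width: 0.0115
```

```bash
python3 - <<'E'
from st import *
goto(0,0,135)
E
```

```text
t 9.2833 bracket in stand mm [ -7.7   2.  136.3] rotvec deg [ 0.    0.01 -0.11]
F stand [-0.5 -0.1 -4.7] T stand [ 0.01 -0.02  0.01] w 11.5
units tx ty tz [-0.192 -0.05   0.032]
```

>>> step_arm(series=[{"claw":0,"tx":-0.05,"ty":-0.05,"tz":0,"wx":0,"wy":0,"wz":0},{"claw":0,"tx":-0.05,"ty":0,"tz":0,"wx":0,"wy":0,"wz":0},{"claw":0,"tx":0,"ty":0,"tz":0,"wx":0,"wy":0,"wz":0},{"claw":0,"tx":0,"ty":0,"tz":0,"wx":0,"wy":0,"wz":0}])

```text
time_s: 9.62
ee_pos: [0.5958, 0.0313, 0.1919]
eef_rot: [[-0.972, 0.234, -0.0], [0.234, 0.972, 0.0], [0.0, 0.0, -1.0]]
wrist_force: [-0.5, -0.8, -2.7]
width: 0.0114
```

>>> step_arm(series=[{"claw":0,"tx":-0.04,"ty":0,"tz":0,"wx":0,"wy":0,"wz":0},{"claw":0,"tx":0,"ty":0,"tz":0,"wx":0,"wy":0,"wz":0},{"claw":0,"tx":0,"ty":0,"tz":0,"wx":0,"wy":0,"wz":0}])

```text
time_s: 9.87
ee_pos: [0.5974, 0.031, 0.1919]
eef_rot: [[-0.972, 0.234, -0.0], [0.234, 0.972, 0.0], [0.0, 0.0, -1.0]]
wrist_force: [-1.0, -0.9, -3.4]
width: 0.0114
```

>>> step_arm(series=[{"claw":0,"tx":-0.04,"ty":0,"tz":0,"wx":0,"wy":0,"wz":0},{"claw":0,"tx":0,"ty":0,"tz":0,"wx":0,"wy":0,"wz":0},{"claw":0,"tx":0,"ty":0,"tz":0,"wx":0,"wy":0,"wz":0}])

```text
time_s: 10.12
ee_pos: [0.599, 0.0307, 0.1919]
eef_rot: [[-0.972, 0.234, 0.0], [0.234, 0.972, 0.0], [-0.0, 0.0, -1.0]]
wrist_force: [0.5, -0.5, -3.7]
width: 0.0115
```

```bash
python3 - <<'E'
from st import *
goto(0,0,135)
E
```

```text
t 10.1167 bracket in stand mm [ -0.7   0.2 136.4] rotvec deg [ 0.   -0.   -0.07]
F stand [ 0.6 -0.4 -3.7] T stand [ 0.04 -0.03 -0.08] w 11.5
units tx ty tz [-0.017 -0.006  0.035]
```

>>> step_arm(series=[{"claw":0,"tx":-0.03,"ty":0,"tz":0,"wx":0,"wy":0,"wz":0},{"claw":0,"tx":0,"ty":0,"tz":0,"wx":0,"wy":0,"wz":0},{"claw":0,"tx":0,"ty":0,"tz":0,"wx":0,"wy":0,"wz":0}])

```text
time_s: 10.37
ee_pos: [0.5997, 0.0306, 0.1917]
eef_rot: [[-0.972, 0.234, -0.001], [0.234, 0.972, 0.0], [0.001, -0.0, -1.0]]
wrist_force: [-2.3, -0.0, -2.6]
width: 0.0115
```

>>> step_arm(series=[{"claw":0,"tx":-0.03,"ty":0,"tz":0,"wx":0,"wy":0,"wz":0},{"claw":0,"tx":0,"ty":0,"tz":0,"wx":0,"wy":0,"wz":0},{"claw":0,"tx":0,"ty":0,"tz":0,"wx":0,"wy":0,"wz":0}])

```text
time_s: 10.62
ee_pos: [0.6, 0.0306, 0.1915]
eef_rot: [[-0.972, 0.234, -0.003], [0.234, 0.972, 0.0], [0.003, -0.0, -1.0]]
wrist_force: [-5.5, 1.3, -1.3]
width: 0.011
```

```bash
python3 - <<'E'
from st import *
goto(0,0,135)
E
```

```text
t 10.6167 bracket in stand mm [1.000e-01 4.000e-01 1.359e+02] rotvec deg [-0.01  0.17 -0.07]
F stand [-5.7 -0.1 -1.3] T stand [-0.01  1.22 -0.19] w 11.0
units tx ty tz [ 0.003 -0.009  0.023]
```

>>> step_arm(series=[{"claw":0,"tx":0.01,"ty":0,"tz":0,"wx":0,"wy":0,"wz":0.08},{"claw":0,"tx":0,"ty":0,"tz":0,"wx":0,"wy":0,"wz":0},{"claw":0,"tx":0,"ty":0,"tz":0,"wx":0,"wy":0,"wz":0},{"claw":0,"tx":0,"ty":0,"tz":0,"wx":0,"wy":0,"wz":0}])

```text
time_s: 10.95
ee_pos: [0.6002, 0.0306, 0.1916]
eef_rot: [[-0.97, 0.242, -0.001], [0.242, 0.97, 0.0], [0.001, 0.0, -1.0]]
wrist_force: [-4.9, 2.7, -3.4]
width: 0.0112
```

```bash
python3 - <<'E'
from st import *
goto(0,0,135)
E
```

```text
t 10.95 bracket in stand mm [4.000e-01 1.000e-01 1.361e+02] rotvec deg [ 0.    0.08 -0.53]
F stand [-5.4  1.5 -3.4] T stand [ 0.29  1.25 -0.06] w 11.2
units tx ty tz [ 0.011 -0.003  0.026]
```

```bash
python3 - <<'E'
import json,numpy as np
json.dump([0.6425,0.0201,float(np.radians(-13.98))],open("st.json","w"))
E
```

>>> step_arm(series=[{"claw":0,"tx":0.1,"ty":0,"tz":0,"wx":0,"wy":0,"wz":0},{"claw":0,"tx":0.1,"ty":0,"tz":-0.2,"wx":0,"wy":0,"wz":0},{"claw":0,"tx":0,"ty":0,"tz":-0.4,"wx":0,"wy":0,"wz":0},{"claw":0,"tx":0,"ty":0,"tz":-0.1,"wx":0,"wy":0,"wz":0},{"claw":0,"tx":0,"ty":0,"tz":0,"wx":0,"wy":0,"wz":0},{"claw":0,"tx":-0.14,"ty":0,"tz":0,"wx":0,"wy":0,"wz":0},{"claw":0,"tx":-0.14,"ty":0,"tz":0,"wx":0,"wy":0,"wz":0},{"claw":0,"tx":0,"ty":0,"tz":0,"wx":0,"wy":0,"wz":0},{"claw":0,"tx":0,"ty":0,"tz":0,"wx":0,"wy":0,"wz":0}])

```text
time_s: 11.7
ee_pos: [0.6041, 0.029, 0.2191]
eef_rot: [[-0.97, 0.243, -0.001], [0.243, 0.97, -0.0], [0.001, -0.0, -1.0]]
wrist_force: [-0.2, -0.4, -3.2]
width: 0.0116
```

```bash
python3 - <<'E'
from st import *
goto(3,0,155)
E
```

```text
t 11.7 bracket in stand mm [  4.5  -0.7 163.5] rotvec deg [-0.02  0.05 -0.05]
F stand [-0.1 -0.4 -3.2] T stand [-0.    0.02  0.03] w 11.6
units tx ty tz [0.038 0.017 0.213]
```

>>> step_arm(series=[{"claw":0,"tx":0.025,"ty":0.015,"tz":0.1,"wx":0,"wy":0,"wz":0},{"claw":0,"tx":0,"ty":0,"tz":0.1,"wx":0,"wy":0,"wz":0},{"claw":0,"tx":0,"ty":0,"tz":0,"wx":0,"wy":0,"wz":0},{"claw":0,"tx":0,"ty":0,"tz":0,"wx":0,"wy":0,"wz":0}])

```text
time_s: 12.03
ee_pos: [0.6026, 0.0303, 0.2111]
eef_rot: [[-0.97, 0.242, -0.001], [0.242, 0.97, -0.0], [0.001, -0.0, -1.0]]
wrist_force: [0.5, -0.1, -2.6]
width: 0.0109
```

>>> step_arm(series=[{"claw":0,"tx":0,"ty":0,"tz":0.05,"wx":0,"wy":0,"wz":0},{"claw":0,"tx":0,"ty":0,"tz":0.02,"wx":0,"wy":0,"wz":0},{"claw":0,"tx":0,"ty":0,"tz":0,"wx":0,"wy":0,"wz":0},{"claw":0,"tx":0,"ty":0,"tz":0,"wx":0,"wy":0,"wz":0}])

```text
time_s: 12.37
ee_pos: [0.6032, 0.0302, 0.2091]
eef_rot: [[-0.97, 0.242, 0.0], [0.242, 0.97, 0.0], [-0.0, 0.0, -1.0]]
wrist_force: [-0.2, -0.6, -3.4]
width: 0.011
```

>>> step_arm(series=[{"claw":0,"tx":0,"ty":0,"tz":0.04,"wx":0,"wy":0,"wz":0},{"claw":0,"tx":0,"ty":0,"tz":0,"wx":0,"wy":0,"wz":0},{"claw":0,"tx":0,"ty":0,"tz":0,"wx":0,"wy":0,"wz":0}])

```text
time_s: 12.62
ee_pos: [0.6031, 0.0302, 0.2074]
eef_rot: [[-0.97, 0.242, -0.0], [0.242, 0.97, 0.0], [0.0, -0.0, -1.0]]
wrist_force: [0.2, -0.3, -4.0]
width: 0.0114
```

```bash
python3 - <<'E'
from st import *
goto(3,0,147)
E
```

```text
t 12.6167 bracket in stand mm [  3.3   0.3 151.9] rotvec deg [-0.    0.01 -0.03]
F stand [ 0.3 -0.3 -4. ] T stand [-0.01  0.    0.01] w 11.4
units tx ty tz [ 0.007 -0.007  0.123]
```

>>> step_arm(series=[{"claw":0,"tx":0,"ty":0,"tz":0.04,"wx":0,"wy":0,"wz":0},{"claw":0,"tx":0,"ty":0,"tz":0,"wx":0,"wy":0,"wz":0},{"claw":0,"tx":0,"ty":0,"tz":0,"wx":0,"wy":0,"wz":0}])

```text
time_s: 12.87
ee_pos: [0.6031, 0.0302, 0.2057]
eef_rot: [[-0.97, 0.242, -0.0], [0.242, 0.97, -0.0], [0.0, -0.0, -1.0]]
wrist_force: [0.7, -0.2, -4.5]
width: 0.0112
```

>>> step_arm(series=[{"claw":0,"tx":0,"ty":0,"tz":0.04,"wx":0,"wy":0,"wz":0},{"claw":0,"tx":0,"ty":0,"tz":0,"wx":0,"wy":0,"wz":0},{"claw":0,"tx":0,"ty":0,"tz":0,"wx":0,"wy":0,"wz":0}])

```text
time_s: 13.12
ee_pos: [0.603, 0.0302, 0.2041]
eef_rot: [[-0.97, 0.242, -0.0], [0.242, 0.97, 0.0], [0.0, -0.0, -1.0]]
wrist_force: [0.2, 0.2, -3.9]
width: 0.0111
```

>>> step_arm(series=[{"claw":0,"tx":0,"ty":0,"tz":0.03,"wx":0,"wy":0,"wz":0},{"claw":0,"tx":0,"ty":0,"tz":0,"wx":0,"wy":0,"wz":0},{"claw":0,"tx":0,"ty":0,"tz":0,"wx":0,"wy":0,"wz":0}])

```text
time_s: 13.37
ee_pos: [0.6031, 0.0302, 0.203]
eef_rot: [[-0.97, 0.242, -0.0], [0.242, 0.97, 0.0], [0.0, -0.0, -1.0]]
wrist_force: [0.0, -0.2, -4.0]
width: 0.0112
```

```bash
python3 - <<'E'
from st import *
goto(3,0,147)
E
```

```text
t 13.3667 bracket in stand mm [  3.3   0.3 147.5] rotvec deg [-0.    0.01 -0.03]
F stand [ 0.1 -0.2 -4. ] T stand [-0.01 -0.02  0.01] w 11.2
units tx ty tz [ 0.007 -0.007  0.012]
```

>>> step_arm(series=[{"claw":0,"tx":0,"ty":0,"tz":0.03,"wx":0,"wy":0,"wz":0},{"claw":0,"tx":0,"ty":0,"tz":0,"wx":0,"wy":0,"wz":0},{"claw":0,"tx":0,"ty":0,"tz":0,"wx":0,"wy":0,"wz":0}])

```text
time_s: 13.62
ee_pos: [0.6031, 0.0302, 0.2017]
eef_rot: [[-0.97, 0.242, -0.0], [0.242, 0.97, -0.0], [0.0, -0.0, -1.0]]
wrist_force: [-0.2, 0.8, -4.4]
width: 0.0113
```

>>> step_arm(series=[{"claw":0,"tx":0,"ty":0,"tz":0.03,"wx":0,"wy":0,"wz":0},{"claw":0,"tx":0,"ty":0,"tz":0,"wx":0,"wy":0,"wz":0},{"claw":0,"tx":0,"ty":0,"tz":0,"wx":0,"wy":0,"wz":0}])

```text
time_s: 13.87
ee_pos: [0.6031, 0.0302, 0.2006]
eef_rot: [[-0.97, 0.242, -0.0], [0.242, 0.97, 0.0], [0.0, -0.0, -1.0]]
wrist_force: [-0.2, -0.8, -3.6]
width: 0.0113
```

>>> step_arm(series=[{"claw":0,"tx":0,"ty":0,"tz":0.03,"wx":0,"wy":0,"wz":0},{"claw":0,"tx":0,"ty":0,"tz":0,"wx":0,"wy":0,"wz":0},{"claw":0,"tx":0,"ty":0,"tz":0,"wx":0,"wy":0,"wz":0}])

```text
time_s: 14.12
ee_pos: [0.6033, 0.0303, 0.2]
eef_rot: [[-0.97, 0.242, 0.001], [0.242, 0.97, 0.0], [-0.001, 0.0, -1.0]]
wrist_force: [-2.1, 0.8, 1.1]
width: 0.0114
```

```bash
python3 - <<'E'
from st import *
goto(3,0,140)
E
```

```text
t 14.1167 bracket in stand mm [  3.6   0.4 144.6] rotvec deg [ 0.01 -0.03 -0.03]
F stand [-2.2  0.2  1.1] T stand [-0.2   0.32 -0.06] w 11.4
units tx ty tz [ 0.014 -0.01   0.114]
```

>>> step_arm(series=[{"claw":0,"tx":0,"ty":0,"tz":-0.2,"wx":0,"wy":0,"wz":0},{"claw":0,"tx":0.1,"ty":0,"tz":-0.2,"wx":0,"wy":0,"wz":0},{"claw":0,"tx":0.4,"ty":0,"tz":0,"wx":0,"wy":0,"wz":0},{"claw":0,"tx":0.4,"ty":0,"tz":0,"wx":0,"wy":0,"wz":0},{"claw":0,"tx":0.2,"ty":0,"tz":0.3,"wx":0,"wy":0,"wz":0},{"claw":0,"tx":0,"ty":0,"tz":0.5,"wx":0,"wy":0,"wz":0},{"claw":0,"tx":0,"ty":0,"tz":0.5,"wx":0,"wy":0,"wz":0},{"claw":0,"tx":0,"ty":0,"tz":0.4,"wx":0,"wy":0,"wz":0},{"claw":0,"tx":0,"ty":0,"tz":0.2,"wx":0,"wy":0,"wz":0},{"claw":0,"tx":0,"ty":0,"tz":0,"wx":0,"wy":0,"wz":0},{"claw":0,"tx":0,"ty":0,"tz":0,"wx":0,"wy":0,"wz":0},{"claw":0,"tx":0,"ty":0,"tz":0,"wx":0,"wy":0,"wz":0}])

```text
time_s: 15.12
ee_pos: [0.5615, 0.041, 0.1408]
eef_rot: [[-0.97, 0.242, 0.002], [0.242, 0.97, 0.0], [-0.002, 0.001, -1.0]]
wrist_force: [0.1, 0.8, -2.7]
width: 0.0112
```

```bash
python3 - <<'E'
from st import *
goto(-22,0,84.3)
E
```

```text
t 15.1167 bracket in stand mm [-39.5   0.8  85.3] rotvec deg [ 0.05 -0.11 -0.03]
F stand [-0.1  0.8 -2.7] T stand [ 0.01 -0.01  0.04] w 11.2
units tx ty tz [-0.438 -0.019  0.027]
```

>>> step_arm(series=[{"claw":0,"tx":-0.2,"ty":-0.01,"tz":0.025,"wx":0,"wy":0,"wz":0},{"claw":0,"tx":-0.2,"ty":0,"tz":0,"wx":0,"wy":0,"wz":0},{"claw":0,"tx":-0.07,"ty":0,"tz":0,"wx":0,"wy":0,"wz":0},{"claw":0,"tx":0,"ty":0,"tz":0,"wx":0,"wy":0,"wz":0},{"claw":0,"tx":0,"ty":0,"tz":0,"wx":0,"wy":0,"wz":0},{"claw":0,"tx":0,"ty":0,"tz":0,"wx":0,"wy":0,"wz":0}])

```text
time_s: 15.62
ee_pos: [0.5784, 0.036, 0.1384]
eef_rot: [[-0.97, 0.242, -0.001], [0.242, 0.97, 0.0], [0.001, -0.0, -1.0]]
wrist_force: [-0.3, -0.3, -4.2]
width: 0.0114
```

```bash
python3 - <<'E'
from st import *
import cv2
goto(-10,0,84.3)
b=robot.capture("side")[:,:,::-1]
cv2.imwrite("pics/s6.png",cv2.resize(b[105:190,210:310],None,fx=7,fy=7,interpolation=cv2.INTER_CUBIC))
E
```

```text
t 15.6167 bracket in stand mm [-22.1  -0.1  82.8] rotvec deg [-0.01  0.04 -0.03]
F stand [-0.2 -0.4 -4.2] T stand [-0.04  0.05 -0.02] w 11.4
units tx ty tz [-0.303  0.004 -0.037]
```

View pics/s6.png

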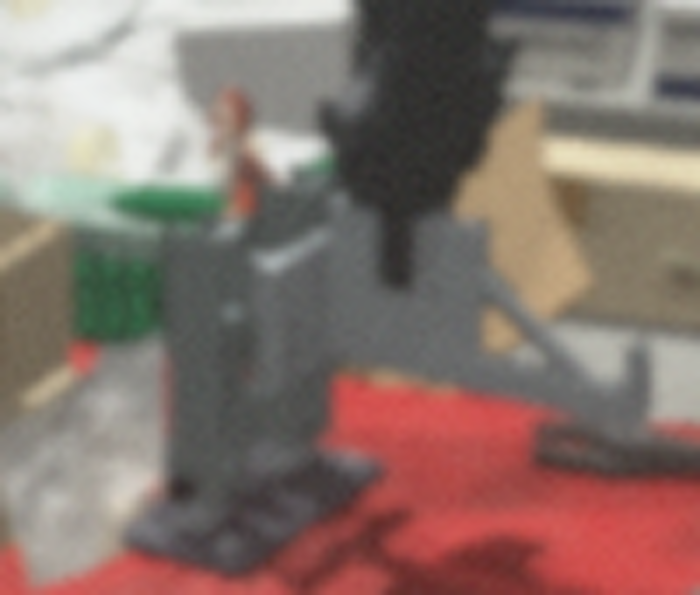

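>>> step_arm(series=[{"claw":0,"tx":-0.08,"ty":0,"tz":-0.037,"wx":0,"wy":0,"wz":0},{"claw":0,"tx":-0.07,"ty":0,"tz":0,"wx":0,"wy":0,"wz":0},{"claw":0,"tx":0,"ty":0,"tz":0,"wx":0,"wy":0,"wz":0},{"claw":0,"tx":0,"ty":0,"tz":0,"wx":0,"wy":0,"wz":0},{"claw":0,"tx":0,"ty":0,"tz":0,"wx":0,"wy":0,"wz":0}])

```text
time_s: 16.08
ee_pos: [0.5844, 0.0345, 0.1399]
eef_rot: [[-0.97, 0.242, -0.0], [0.242, 0.97, 0.0], [0.0, -0.0, -1.0]]
wrist_force: [-0.1, -0.2, -3.2]
width: 0.0115
```

```bash
python3 - <<'E'
from st import *
goto(-10,0,84.3)
E
```

```text
t 16.0833 bracket in stand mm [-15.9  -0.1  84.4] rotvec deg [-0.    0.01 -0.03]
F stand [-0.1 -0.2 -3.2] T stand [-0.08  0.02 -0.01] w 11.5
units tx ty tz [-0.148  0.003  0.003]
```

>>> step_arm(series=[{"claw":0,"tx":-0.05,"ty":0,"tz":0,"wx":0,"wy":0,"wz":0},{"claw":0,"tx":-0.05,"ty":0,"tz":0,"wx":0,"wy":0,"wz":0},{"claw":0,"tx":0,"ty":0,"tz":0,"wx":0,"wy":0,"wz":0},{"claw":0,"tx":0,"ty":0,"tz":0,"wx":0,"wy":0,"wz":0}])

```text
time_s: 16.42
ee_pos: [0.5885, 0.0335, 0.14]
eef_rot: [[-0.97, 0.242, 0.0], [0.242, 0.97, -0.0], [-0.0, 0.0, -1.0]]
wrist_force: [-0.7, 0.7, -3.5]
width: 0.0112
```

>>> step_arm(series=[{"claw":0,"tx":-0.04,"ty":0,"tz":0,"wx":0,"wy":0,"wz":0},{"claw":0,"tx":0,"ty":0,"tz":0,"wx":0,"wy":0,"wz":0},{"claw":0,"tx":0,"ty":0,"tz":0,"wx":0,"wy":0,"wz":0}])

```text
time_s: 16.67
ee_pos: [0.5899, 0.0331, 0.1399]
eef_rot: [[-0.97, 0.242, -0.0], [0.242, 0.97, -0.0], [0.0, -0.0, -1.0]]
wrist_force: [1.0, 0.2, -3.9]
width: 0.0113
```

```bash
python3 - <<'E'
from st import *
goto(-5,0,84.3)
E
```

```text
t 16.6667 bracket in stand mm [-10.2  -0.1  84.4] rotvec deg [-0.    0.   -0.03]
F stand [ 1.   0.4 -3.9] T stand [-0.    0.02 -0.03] w 11.3
units tx ty tz [-0.129  0.003  0.003]
```

>>> step_arm(series=[{"claw":0,"tx":-0.06,"ty":0,"tz":0,"wx":0,"wy":0,"wz":0},{"claw":0,"tx":-0.06,"ty":0,"tz":0,"wx":0,"wy":0,"wz":0},{"claw":0,"tx":0,"ty":0,"tz":0,"wx":0,"wy":0,"wz":0},{"claw":0,"tx":0,"ty":0,"tz":0,"wx":0,"wy":0,"wz":0}])

```text
time_s: 17.0
ee_pos: [0.5948, 0.0319, 0.14]
eef_rot: [[-0.97, 0.242, 0.0], [0.242, 0.97, 0.0], [-0.0, 0.0, -1.0]]
wrist_force: [0.0, -0.4, -3.6]
width: 0.0109
```

>>> step_arm(series=[{"claw":0,"tx":-0.06,"ty":0,"tz":0,"wx":0,"wy":0,"wz":0},{"claw":0,"tx":-0.04,"ty":0,"tz":0,"wx":0,"wy":0,"wz":0},{"claw":0,"tx":0,"ty":0,"tz":0,"wx":0,"wy":0,"wz":0},{"claw":0,"tx":0,"ty":0,"tz":0,"wx":0,"wy":0,"wz":0}])

```text
time_s: 17.33
ee_pos: [0.5986, 0.031, 0.14]
eef_rot: [[-0.97, 0.242, 0.0], [0.242, 0.97, 0.0], [-0.0, 0.0, -1.0]]
wrist_force: [0.2, 0.1, -3.3]
width: 0.0115
```

```bash
python3 - <<'E'
from st import *
goto(0,0,84.3)
E
```

```text
t 17.3333 bracket in stand mm [-1.3 -0.1 84.5] rotvec deg [ 0.   -0.01 -0.03]
F stand [ 0.2  0.1 -3.3] T stand [ 0.01 -0.03  0.  ] w 11.5
units tx ty tz [-0.032  0.002  0.005]
```

>>> step_arm(series=[{"claw":0,"tx":-0.035,"ty":0,"tz":0,"wx":0,"wy":0,"wz":0},{"claw":0,"tx":-0.01,"ty":0,"tz":0,"wx":0,"wy":0,"wz":0},{"claw":0,"tx":0,"ty":0,"tz":0,"wx":0,"wy":0,"wz":0},{"claw":0,"tx":0,"ty":0,"tz":0,"wx":0,"wy":0,"wz":0}])

```text
time_s: 17.67
ee_pos: [0.6, 0.0306, 0.1399]
eef_rot: [[-0.97, 0.242, -0.0], [0.242, 0.97, 0.0], [0.0, -0.0, -1.0]]
wrist_force: [-0.2, 0.2, -3.3]
width: 0.0111
```

```bash
python3 - <<'E'
from st import *
goto(0,0,79)
E
```

```text
t 17.6667 bracket in stand mm [ 0.1 -0.1 84.4] rotvec deg [-0.    0.02 -0.03]
F stand [-0.3  0.2 -3.3] T stand [ 0.07  0.12 -0.04] w 11.1
units tx ty tz [0.004 0.002 0.134]
```

>>> step_arm(series=[{"claw":0,"tx":-0.01,"ty":0,"tz":0.03,"wx":0,"wy":0,"wz":0},{"claw":0,"tx":0,"ty":0,"tz":0.03,"wx":0,"wy":0,"wz":0},{"claw":0,"tx":0,"ty":0,"tz":0.03,"wx":0,"wy":0,"wz":0},{"claw":0,"tx":0,"ty":0,"tz":0.03,"wx":0,"wy":0,"wz":0},{"claw":0,"tx":0,"ty":0,"tz":0,"wx":0,"wy":0,"wz":0},{"claw":0,"tx":0,"ty":0,"tz":0,"wx":0,"wy":0,"wz":0}])

```text
time_s: 18.17
ee_pos: [0.6, 0.0306, 0.1347]
eef_rot: [[-0.97, 0.242, -0.001], [0.242, 0.97, 0.0], [0.001, -0.0, -1.0]]
wrist_force: [-2.6, 1.5, -3.7]
width: 0.0112
```

>>> step_arm(series=[{"claw":0,"tx":0,"ty":0,"tz":0.03,"wx":0,"wy":0,"wz":0},{"claw":0,"tx":0,"ty":0,"tz":0.03,"wx":0,"wy":0,"wz":0},{"claw":0,"tx":0,"ty":0,"tz":0,"wx":0,"wy":0,"wz":0},{"claw":0,"tx":0,"ty":0,"tz":0,"wx":0,"wy":0,"wz":0}])

```text
time_s: 18.5
ee_pos: [0.6, 0.0307, 0.1328]
eef_rot: [[-0.97, 0.242, -0.001], [0.242, 0.97, 0.0], [0.001, -0.0, -1.0]]
wrist_force: [-4.3, 1.2, -0.2]
width: 0.0111
```

>>> step_arm(series=[{"claw":0,"tx":0,"ty":0,"tz":0.03,"wx":0,"wy":0,"wz":0},{"claw":0,"tx":0,"ty":0,"tz":0.03,"wx":0,"wy":0,"wz":0},{"claw":0,"tx":0,"ty":0,"tz":0,"wx":0,"wy":0,"wz":0},{"claw":0,"tx":0,"ty":0,"tz":0,"wx":0,"wy":0,"wz":0}])

```text
time_s: 18.83
ee_pos: [0.6, 0.0309, 0.1307]
eef_rot: [[-0.97, 0.242, -0.001], [0.242, 0.97, 0.0], [0.001, 0.0, -1.0]]
wrist_force: [-5.2, 1.4, 0.8]
width: 0.0113
```

```bash
python3 - <<'E'
from st import *
goto(0,0,62.8)
E
```

```text
t 18.8333 bracket in stand mm [ 0.1  0.2 75.2] rotvec deg [ 0.01  0.06 -0.01]
F stand [-5.4  0.1  0.8] T stand [-0.06  1.07 -0.09] w 11.3
units tx ty tz [ 0.003 -0.005  0.309]
```

Catch engaged; pressing on.

>>> step_arm(series=[{"claw":0,"tx":0,"ty":0,"tz":0.03,"wx":0,"wy":0,"wz":0},{"claw":0,"tx":0,"ty":0,"tz":0.03,"wx":0,"wy":0,"wz":0},{"claw":0,"tx":0,"ty":0,"tz":0.03,"wx":0,"wy":0,"wz":0},{"claw":0,"tx":0,"ty":0,"tz":0,"wx":0,"wy":0,"wz":0},{"claw":0,"tx":0,"ty":0,"tz":0,"wx":0,"wy":0,"wz":0}])

```text
time_s: 19.25
ee_pos: [0.6001, 0.031, 0.1273]
eef_rot: [[-0.97, 0.242, -0.001], [0.242, 0.97, 0.0], [0.001, 0.0, -1.0]]
wrist_force: [-6.0, 1.1, 2.6]
width: 0.0109
```

>>> step_arm(series=[{"claw":0,"tx":0,"ty":0,"tz":0.03,"wx":0,"wy":0,"wz":0},{"claw":0,"tx":0,"ty":0,"tz":0.03,"wx":0,"wy":0,"wz":0},{"claw":0,"tx":0,"ty":0,"tz":0.03,"wx":0,"wy":0,"wz":0},{"claw":0,"tx":0,"ty":0,"tz":0,"wx":0,"wy":0,"wz":0},{"claw":0,"tx":0,"ty":0,"tz":0,"wx":0,"wy":0,"wz":0}])

```text
time_s: 19.67
ee_pos: [0.6, 0.0309, 0.1231]
eef_rot: [[-0.97, 0.242, -0.001], [0.242, 0.97, 0.0], [0.001, 0.0, -1.0]]
wrist_force: [-5.5, 2.6, -1.3]
width: 0.0113
```

>>> step_arm(series=[{"claw":0,"tx":0,"ty":0,"tz":0.03,"wx":0,"wy":0,"wz":0},{"claw":0,"tx":0,"ty":0,"tz":0.03,"wx":0,"wy":0,"wz":0},{"claw":0,"tx":0,"ty":0,"tz":0,"wx":0,"wy":0,"wz":0},{"claw":0,"tx":0,"ty":0,"tz":0,"wx":0,"wy":0,"wz":0}])

```text
time_s: 20.0
ee_pos: [0.6, 0.0307, 0.1205]
eef_rot: [[-0.97, 0.242, -0.001], [0.242, 0.97, 0.0], [0.001, -0.0, -1.0]]
wrist_force: [-4.9, 1.7, -2.8]
width: 0.0112
```

```bash
python3 - <<'E'
from st import *
goto(0,0,62.8)
E
```

```text
t 20.0 bracket in stand mm [ 0.2  0.  65. ] rotvec deg [-0.    0.07 -0.02]
F stand [-5.2  0.4 -2.8] T stand [ 0.15  1.12 -0.05] w 11.2
units tx ty tz [ 0.004 -0.     0.054]
```

>>> step_arm(series=[{"claw":0,"tx":0,"ty":0,"tz":0.03,"wx":0,"wy":0,"wz":0},{"claw":0,"tx":0,"ty":0,"tz":0.02,"wx":0,"wy":0,"wz":0},{"claw":0,"tx":0,"ty":0,"tz":0,"wx":0,"wy":0,"wz":0},{"claw":0,"tx":0,"ty":0,"tz":0,"wx":0,"wy":0,"wz":0}])

```text
time_s: 20.33
ee_pos: [0.6, 0.0307, 0.1185]
eef_rot: [[-0.97, 0.242, -0.001], [0.242, 0.97, 0.0], [0.001, -0.0, -1.0]]
wrist_force: [-5.2, 2.0, -2.1]
width: 0.0114
```

>>> step_arm(series=[{"claw":0,"tx":0,"ty":0,"tz":0.025,"wx":0,"wy":0,"wz":0},{"claw":0,"tx":0,"ty":0,"tz":0,"wx":0,"wy":0,"wz":0},{"claw":0,"tx":0,"ty":0,"tz":0,"wx":0,"wy":0,"wz":0}])

```text
time_s: 20.58
ee_pos: [0.6, 0.0307, 0.118]
eef_rot: [[-0.97, 0.242, -0.001], [0.242, 0.97, 0.0], [0.001, -0.0, -1.0]]
wrist_force: [-5.7, 2.7, 1.6]
width: 0.0115
```

```bash
python3 - <<'E'
from st import *
goto(0,0,62.8)
E
```

```text
t 20.5833 bracket in stand mm [ 0.1 -0.  62.5] rotvec deg [-0.01  0.06 -0.02]
F stand [-6.2  1.2  1.6] T stand [-0.03  1.24 -0.09] w 11.5
units tx ty tz [ 0.004  0.001 -0.008]
```

>>> step_arm(series=[{"claw":0,"tx":0,"ty":0,"tz":0.03,"wx":0,"wy":0,"wz":0},{"claw":0,"tx":0,"ty":0,"tz":0,"wx":0,"wy":0,"wz":0},{"claw":0,"tx":0,"ty":0,"tz":0,"wx":0,"wy":0,"wz":0}])

```text
time_s: 20.83
ee_pos: [0.6, 0.0307, 0.1179]
eef_rot: [[-0.97, 0.242, -0.001], [0.242, 0.97, 0.0], [0.001, -0.0, -1.0]]
wrist_force: [-10.7, 1.0, 8.7]
width: 0.011
```

>>> step_arm(series=[{"claw":0,"tx":0,"ty":0,"tz":0.03,"wx":0,"wy":0,"wz":0},{"claw":0,"tx":0,"ty":0,"tz":0,"wx":0,"wy":0,"wz":0},{"claw":0,"tx":0,"ty":0,"tz":0,"wx":0,"wy":0,"wz":0}])

```text
time_s: 21.08
ee_pos: [0.6, 0.0307, 0.1178]
eef_rot: [[-0.97, 0.242, -0.001], [0.242, 0.97, -0.0], [0.001, -0.0, -1.0]]
wrist_force: [-13.6, 0.6, 17.3]
width: 0.0113
```

```bash
python3 - <<'E'
from st import *
goto(0,0,62.8)
E
```

```text
t 21.0833 bracket in stand mm [ 0.1  0.  62.3] rotvec deg [-0.02  0.04 -0.02]
F stand [-13.3  -2.7  17.3] T stand [-0.51  2.52 -0.07] w 11.3
units tx ty tz [ 0.004 -0.    -0.013]
```

>>> step_arm(series=[{"claw":0,"tx":0.015,"ty":0,"tz":-0.04,"wx":0,"wy":0,"wz":0},{"claw":0,"tx":0.01,"ty":0,"tz":-0.04,"wx":0,"wy":0,"wz":0},{"claw":0,"tx":0,"ty":0,"tz":0,"wx":0,"wy":0,"wz":0},{"claw":0,"tx":0,"ty":0,"tz":0,"wx":0,"wy":0,"wz":0}])

```text
time_s: 21.42
ee_pos: [0.6, 0.0305, 0.1186]
eef_rot: [[-0.97, 0.242, 0.001], [0.242, 0.97, -0.0], [-0.001, 0.0, -1.0]]
wrist_force: [-2.1, 0.7, -2.5]
width: 0.0116
```

>>> step_arm(series=[{"claw":0,"tx":0,"ty":0,"tz":-0.03,"wx":0,"wy":0,"wz":0},{"claw":0,"tx":0,"ty":0,"tz":0,"wx":0,"wy":0,"wz":0},{"claw":0,"tx":0,"ty":0,"tz":0,"wx":0,"wy":0,"wz":0}])

```text
time_s: 21.67
ee_pos: [0.5999, 0.0304, 0.1193]
eef_rot: [[-0.97, 0.242, 0.0], [0.242, 0.97, -0.0], [-0.0, -0.0, -1.0]]
wrist_force: [1.2, 1.0, -8.9]
width: 0.0109
```

```bash
python3 - <<'E'
from st import *
goto(0,0,62.5)
E
```

```text
t 21.6667 bracket in stand mm [ 0.2 -0.3 63.8] rotvec deg [-0.   -0.02 -0.05]
F stand [ 1.   1.2 -8.9] T stand [ 0.08 -0.04 -0.03] w 10.9
units tx ty tz [0.006 0.008 0.032]
```

>>> step_arm(series=[{"claw":0,"tx":0,"ty":0,"tz":0.035,"wx":0,"wy":0,"wz":0},{"claw":0,"tx":0,"ty":0,"tz":0,"wx":0,"wy":0,"wz":0},{"claw":0,"tx":0,"ty":0,"tz":0,"wx":0,"wy":0,"wz":0},{"claw":60,"tx":0,"ty":0,"tz":0,"wx":0,"wy":0,"wz":0},{"claw":60,"tx":0,"ty":0,"tz":0,"wx":0,"wy":0,"wz":0},{"claw":60,"tx":0,"ty":0,"tz":0,"wx":0,"wy":0,"wz":0},{"claw":60,"tx":0,"ty":0,"tz":0,"wx":0,"wy":0,"wz":0},{"claw":60,"tx":0,"ty":0,"tz":0,"wx":0,"wy":0,"wz":0},{"claw":60,"tx":0,"ty":0,"tz":0,"wx":0,"wy":0,"wz":0},{"claw":60,"tx":0,"ty":0,"tz":0,"wx":0,"wy":0,"wz":0}])

```text
time_s: 22.5
ee_pos: [0.5997, 0.0307, 0.1185]
eef_rot: [[-0.97, 0.242, 0.0], [0.242, 0.97, 0.0], [-0.0, 0.0, -1.0]]
wrist_force: [0.6, 0.1, -0.4]
width: 0.0598
```

>>> step_arm(series=[{"claw":60,"tx":0,"ty":0,"tz":-0.2,"wx":0,"wy":0,"wz":0},{"claw":60,"tx":0,"ty":0,"tz":-0.4,"wx":0,"wy":0,"wz":0},{"claw":60,"tx":0,"ty":0,"tz":-0.8,"wx":0,"wy":0,"wz":0},{"claw":60,"tx":0,"ty":0,"tz":-0.9,"wx":0,"wy":0,"wz":0},{"claw":60,"tx":0,"ty":0,"tz":-0.9,"wx":0,"wy":0,"wz":0},{"claw":60,"tx":0,"ty":0,"tz":-0.9,"wx":0,"wy":0,"wz":0},{"claw":60,"tx":0,"ty":0,"tz":-0.9,"wx":0,"wy":0,"wz":0},{"claw":60,"tx":0,"ty":0,"tz":-0.5,"wx":0,"wy":0,"wz":0},{"claw":60,"tx":0,"ty":0,"tz":0,"wx":0,"wy":0,"wz":0},{"claw":60,"tx":0,"ty":0,"tz":0,"wx":0,"wy":0,"wz":0},{"claw":60,"tx":0,"ty":0,"tz":0,"wx":0,"wy":0,"wz":0}])

```text
time_s: 23.42
ee_pos: [0.599, 0.0306, 0.3379]
eef_rot: [[-0.97, 0.242, -0.001], [0.242, 0.97, -0.0], [0.001, -0.0, -1.0]]
wrist_force: [-0.3, 0.1, -0.8]
width: 0.0598
```

```bash
python3 - <<'E'
from st import *
import cv2,pickle
o=robot.get_obs();print(o["time_s"],o["ee_pos"],o["wrist_force"])
pickle.dump(robot.get_calibration("wrist"),open("w7.pkl","wb"))
w=robot.capture("wrist")[:,:,::-1];b=robot.capture("side")[:,:,::-1]
cv2.imwrite("pics/w7r.png",w)
cv2.imwrite("pics/w7.png",cv2.resize(w,None,fx=1.5,fy=1.5,interpolation=cv2.INTER_CUBIC))
cv2.imwrite("pics/s7.png",cv2.resize(b[105:190,210:310],None,fx=7,fy=7,interpolation=cv2.INTER_CUBIC))
E
```

```text
23.4167 [0.59898451 0.03064098 0.33791755] [-0.32719447  0.11248378 -0.7603441 ]
```

View pics/w7.png

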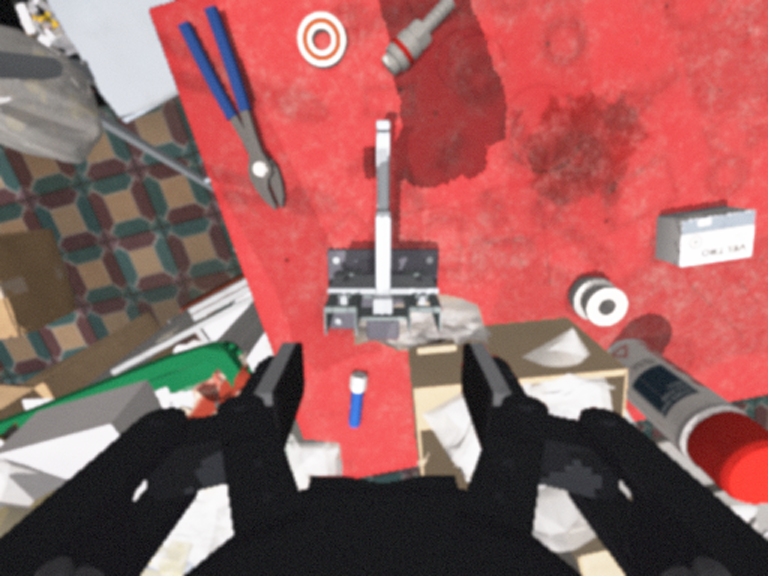

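View pics/s7.png

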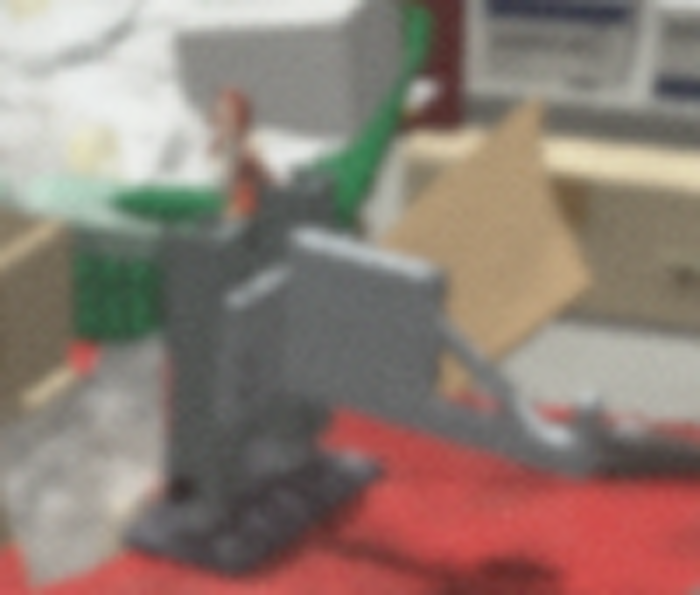

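```bash
python3 - <<'E'
from st import *
import pickle
S=robot.get_calibration("side");W=pickle.load(open("w7.pkl","rb"))
Q=np.array([[-75,0,72],[-5,0,72],[-150,6,0],[-150,0,36],[-2.5,50,56],[0,-50,56],[0,50,56]])/1e3+[0,0,.0625]
print(((proj(S,place(ST,Q))-[210,105])*7).round(0).tolist())
print((proj(W,place(ST,Q))*1.5).round(0).tolist())
Q=np.array([[-75,0,72],[-150,0,36]])/1e3
a=.06;Q2=np.column_stack([Q[:,0]-a*(Q[:,2]-.04)*-1,Q[:,1],Q[:,2]+a*Q[:,0]])+[0,0,.0625]
print("sag .06",((proj(S,place(ST,Q2))-[210,105])*7).round(0).tolist())
E
```

```text
[[431.0, 259.0], [285.0, 227.0], [579.0, 464.0], [591.0, 378.0], [217.0, 298.0], [333.0, 227.0], [212.0, 297.0]]
[[382.0, 215.0], [382.0, 297.0], [388.0, 124.0], [382.0, 120.0], [437.0, 294.0], [327.0, 296.0], [437.0, 296.0]]
sag .06 [[426.0, 268.0], [590.0, 398.0]]
```

```bash
python3 - <<'E'
import cv2,numpy as np
w=cv2.imread("pics/w7r.png");b=cv2.imread("pics/s6.png")
cv2.imwrite("pics/w7z.png",cv2.resize(w[155:230,205:305],None,fx=7,fy=7,interpolation=cv2.INTER_CUBIC))
E
```

```text
(no output)
```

View pics/w7z.png

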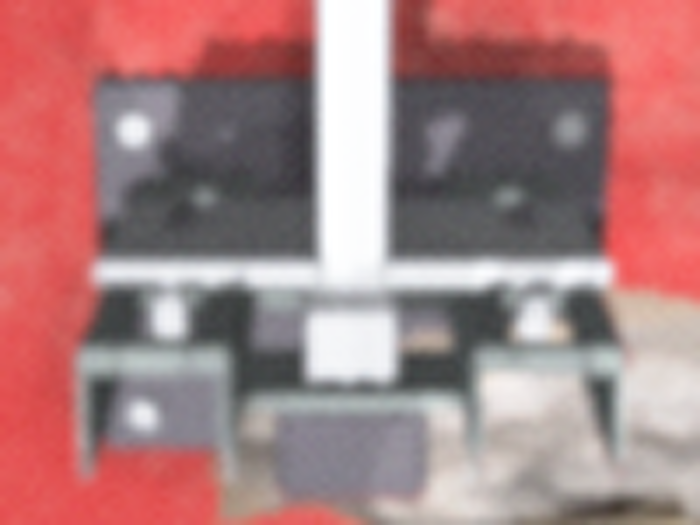

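```bash
python3 -c "
from cell import robot
print(robot.job_done())"
```

```text
the job is handed in; nothing more can be done
None
```

I fitted the display arm to the upper slots, pressed it home, let go, and handed the job in at about 23.5 s of the 72 s. The hand-in reports no verdict, so what follows is from my own measurements.

- **Finding the head:** I touched the arm's back plate to the upright faces and then to their tops. That put the head about 2.2 mm below the middle setting and the stand's turn at about -14.0°. The pictures had suggested an offset of 2 to 3 mm low.
- **Insertion:** both claws went in without resistance with the arm's origin at 84.4 mm, while it was still raised.
- **Pressing home:** I pressed down through the catch to a firm stop at 62.3 to 62.5 mm, against 62.8 mm expected. Most wrist forces were well below 25 N. The last press reached about 21 N down (weight included) plus 13 N sideways, roughly 25 N together, so it was right at your limit. It was well under the 45 N at which the run fails.
- **Catch:** lifting slightly before letting go met about 5 N of resistance at 1.3 mm, so the catch holds. I did not have a direct reading of the catch position.
- **Last pictures:** both claws were in their slots, the plate looked square and centred, and the catch lay over the lip. The gripper was open at 60 mm, raised to 0.338 m, with no force on it.
- **One disagreement:** the side picture left room for a sag of about 0.03 rad, against a limit of 0.09. The wrist picture showed no clear sag.
- **Other things on the worktop:** I never touched them. Those in the last wrist picture looked undisturbed, but I did not measure their positions again.

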